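# Latch an amplifier module into the test dock

### The job

Load the finned amplifier module into the test dock: set it down flat between the guide rails with its contact edge leading and slide it along the bed, so that its own edge lifts the hinged catch and presses back the sprung contacts, until the catch drops fully down behind the module and holds it there when you let go. Keep your hand off the catch, press on the delicate contacts only gently (never more than 18 N), and leave the other things on the bench as they are.

Things in the scene. Friction and masses are not known exactly. Their poses are not given: they have to be found in the camera images.
- module_mid (a point): Middle of the amplifier module's black finned heat sink, 38.5 mm above the module's underside. Heat sink: 70 long (x), 30 wide (y), 45 mm high, flat-sided, strong: grip it across the 30 mm. It stands on the middle of a flat aluminium tray 120 (x) x 110 (y) x 16 mm. +x points to the leading edge. About 0.42 kg, give or take a fifth. Starts flat on the bench, left of the dock.
- module_front (a point): Middle of the module's leading edge: 60 mm ahead of its middle, 8 mm above its underside; axes as module_mid. Six small brass contacts mark this end. Both ends are plain upright faces 16 mm high, good to push on. The tray's top is free beside the heat sink but for small parts 47 mm before and behind its middle, up to 22 mm high, within 28 mm of the centre line.
- dock: Test dock fixed to the bench: bed 440 x 164 x 10 mm, two black rails 10 mm high above its floor, channel 114 mm wide for the 110 mm module. Origin: centre of the bed's underside, on the bench. x: along the channel, the loading direction; y: to the side where the catch hangs; z up. Rails from x = -218 (open end, flared up to -185) to +135 mm.
- bed_start (a point): Point on the channel's floor, on its centre line, at dock x = -157 mm, 10 mm above the bench; axes as the dock's. A module lowered between the rails with its middle above this point (5 mm either way) passes clear of the catch; farther in it would come down on the catch. It then slides freely along the floor.
- bed_end (a point): Point on the channel's floor, on its centre line, at dock x = +136 mm; axes as the dock's. Here, within 22 mm either way, is the unpressed face of the sprung contacts. The grey test head (side arm at +y, end block 26 mm behind that face, 60 mm high) is clamped on the bed anywhere in that range and carries contacts and catch together; its place is NOT reported: see it or feel for it.
- catch (a joint): Steel gravity catch on the head, angle in rad. 0: hanging fully down, nose 3 mm above the channel floor; about 0.2: riding on the tray; grows as the nose lifts. A 12 mm wide bar sloping down from its pin (28 mm above the floor) to its nose 75 mm on, over y = +43 to +55 mm of the channel. Nose 116 mm before the contacts' face (dock x = +20 within 22 mm). Falls by its own 70 g.
- catch_nose_rest (a point): Middle of the place, at dock x = +20, y = +49 mm, 3 mm above the channel floor, where the catch's nose hangs; the true nose is within 22 mm of it along x, as the head is clamped. A latched module has its rear edge against the nose. The catch's upright stands outside the rail, 75 mm before the nose, y = +67 to +75 mm, 49 mm above the bench.
- contacts (a joint): Sprung contact bar met by the module's leading edge. m; 0 = unpressed, grows as pressed back; 1.3 N per mm; hard end at 11 mm (14 N). The catch drops behind the module when the bar is pressed back about 8 mm (10 N); on letting go the spring brings the module back on the catch, bar at about 4 mm. The module's drag on the bed (1.5 to 4 N, unknown friction) adds to what the hand feels.
- multimeter_mid (a point): Middle of a hand-held grey multimeter, 150 x 78 x 34 mm, lying flat. Leave alone.
- screwdriver_grip (a point): Handle of a screwdriver lying on the bench. Leave alone.
- spool_mid (a point): Middle of a metal wire spool, 54 mm across, 44 mm high. Leave alone.
- capacitor_mid (a point): Middle of a loose capacitor can, 35 mm across, 46 mm high. Leave alone.
- tub_mid (a point): Middle of a white plastic jar, 72 mm across, 85 mm high. Leave alone.
- tray_mid (a point): Middle of a grey parts tray, 110 x 75 x 26 mm. Leave alone.
- driver_board_mid (a point): Small circuit board with an upright metal bracket, 85 x 58 x 44 mm; not the module. Leave alone.
Mind the look-alikes: they are no part of the job. What is shaped like the part that bears module_mid but purple or red is not meant.

How it is judged:
On the way:
1. the module, flat between the rails, has lifted the catch with its leading edge (value of joint catch above 0.12 rad and angle between module_mid's own z axis and vertical below 0.06 rad and z of module_mid in the frame of dock below 0.053 m and x of module_mid in the frame of dock above -0.11 m), for 0.1 s.
At the end, for the whole second after the job is handed in: The catch hangs fully down (below 0.06 rad) behind the module; the module lies flat on the bed between the rails (tilt below 0.04 rad, in line within 0.06 rad, contact edge leading), at rest, and keeps the sprung contacts pressed back by more than 3 mm, held by the catch and not by the robot (value of joint catch below 0.06 rad and value of joint contacts above 0.003 m and x of module_mid in the frame of dock above 0.053 m and x of module_front in the frame of dock above 0.112 m and angle between module_mid's own z axis and vertical below 0.04 rad and z of module_mid in the frame of dock below 0.052 m and angle between the x axis of module_mid and the x axis of dock, either way round below 0.06 rad and linear speed of module below 0.01 m/s); the robot touches nothing.
It fails at once if the contacts are pressed harder than 18 N (contact force between module and contacts above 18 N).
It fails at once if the robot touches the catch (contact force between any of the fingers, the arm and catch above 1 N).
It fails at once if another thing on the bench is shifted by more than 20 mm (distance of any of multimeter_mid, screwdriver_grip, spool_mid, capacitor_mid, tub_mid, tray_mid, driver_board_mid from where it was at the start of the episode above 0.02 m).
It also fails if it takes over 72 s, if anything falls off the work surface, if the arm or the gripper's body presses on something with over 40 N, if the wrist force passes 120 N, or if a joint passes its speed limit or range.

### The arm

A 7-joint arm with a two-finger parallel gripper is mounted at the origin on the work surface. World frame = base frame: x ahead of the robot, y to its left, z up, the work surface at z = 0. Lengths are in m, angles in rad, forces in N, time in s.
With the tool pointing down it reaches from about 0.35 to 0.9 m from the base axis. Payload 19.9 kg.
Tool frame: the origin (TCP) lies midway between the tips of the shut fingers; the grasp point (between the pads) lies 19 mm behind it; z points along the fingers, x is the direction in which the jaws open and shut, and the axes are right-handed (so a half turn about z gives the same grasp; the last joint's range is limited). The gripper opens to 85 mm and grips with 20 to 120 N. Pads are 22 mm wide; open, the fingers measure 114 mm over their backs; the gripper's body (76 mm by 85 mm) begins 54 mm behind the grasp point. The pads swing forward as they close: fully open they stand 13 mm farther back than shut.
Start: joints at [1.208, 0.417, -0.01, 1.614, 0.005, 1.111, -0.053], TCP at [0.198, -0.593, 0.195] pointing down, gripper open.
Joint ranges: [-2.81, 2.81], [-0.39, 2.02], [-1.27, 1.25], [0.06, 2.57], [-1.19, 4.33], [0.19, 2], [-2.82, 2.82]. Speed limits (rad/s): [1.89, 1.89, 2.39, 2.39, 3.01, 3.01, 3.01].

### API

Orientations are given as a unit quaternion [w, x, y, z].
In Python, from station import robot gives the robot as it stands.
- The arm moves only by the tool send_rows, never from a script. Its argument "increments" is text: rows parted by semicolons, each of 5 numbers parted by spaces: the opening, from 0 (shut) to 1 (fully open), then the shift along the tool's x, y, z in m, then the turn about the tool's z in degrees. A call has 1 to 12 rows; each row is the pose to reach, as a shift and turn from the pose commanded when the call began, along the tool's axes at that moment; what a row does not reach only later rows make up. A row lasts 1/8 s, in which the tool goes at most 62.5 mm and 10.7 degrees, less where a joint would pass 70% of its speed; a pose out of reach is approached as far as the arm can. A call with a gripper value outside its range is refused whole. The fingers move at their own pace and stop on an object; "grip_force" is the grip in N (left out, the last holds). Time passes only in rows, so rows that repeat a pose let the fingers close. It gives the time, the measured TCP pose, the force and the opening at its end, in the units of the state.
- robot.observe(): the state, without advancing time (a new reading comes with each control period).
- robot.read_camera(name): name is "scene" or "top"; returns (picture, depth): 420x560x3 uint8, red, green, blue; 420x560 float32, m along the optical axis (not along the pixel's ray), 0 where there is no reading.
- robot.camera_params(name): a dict with "intrinsics" (3x3 intrinsics, pixels), "rvec" (rotation vector, rad) and "tvec" (3), from world to camera coordinates, as OpenCV has them. Camera axes: x right, y down, z forward; pixel columns grow to the right and rows downward; lengths in m; the calibration is good to about 2 mm. A picture is of the moment at which its call begins. camera_params takes no time and is no camera call.
- robot.finish_job(): hands the job in, once; it reports no verdict.
Trained networks look in the newest picture that a camera, given by its name, has taken for a name from the list of things; names that differ only in an ending like _2 or _b are one class to them, and where a whole thing is asked for, a point or a joint stands for the part that bears it (a point fixed in the world has none). Each returns a list of dicts, best first, with "confidence" (0 to 1); they miss things now and then, are a little off and sometimes report something else, mostly with a low value. They report only what shows in the picture. A call takes as long as a camera call. They do not tell look-alikes from the thing itself.
- robot.recognise(camera, thing): "extent" ([left, top, right, bottom] in pixels, round what is visible of it).
- robot.trace(camera, thing): "mask" (420x560 bool, what is visible of it) and "extent" ([left, top, right, bottom] in pixels, round what is visible of it).
The state is a dict: "clock": time; "q": joint angles; "joint_vel": joint speeds; "joint_efforts": joint torques, N m; "tcp_pos": TCP position; "ee_rot": TCP orientation; "ft_force": force on the tool from outside, world axes, zero at the start; "moment": the same for the moment, N m; "opening": opening from 0.0 (shut) to 1.0 (fully open).
Only numpy, scipy, OpenCV 4.12 (cv2) and the standard library are available. Lean on these libraries where they do the work, as an engineer would, in place of code of your own. Each camera call takes 0.05 s, during which the arm holds its last target.

## Working session

There is one attempt and no reset: what is moved stays moved. The work goes in short steps, Python scripts to look and compute and a tool call to move; the robot and the scene stay as the last step left them, time stands still between calls to the robot, and variables do not carry over. Pictures are saved under pics/ and viewed, and the job is handed in when it is done.

Besides the shell and the picture viewer there is one more tool, called after "Request:" as name(argument=value, ...) on one line, values as JSON. send_rows: Moves the arm, as the interface text tells. Its arguments: {"type":"object","properties":{"increments":{"type":"string"},"grip_force":{"type":"number"}},"required":["increments"]}

```bash
ls; mkdir -p pics; python3 - <<'E'
from station import robot
import cv2,numpy as np
s=robot.observe();print({k:np.round(v,3) for k,v in s.items()})
for c in("scene","top"):
    p,d=robot.read_camera(c);cv2.imwrite(f"pics/{c}0.png",cv2.cvtColor(p,cv2.COLOR_RGB2BGR));np.save(f"/tmp/{c}d.npy",d)
    print(c,robot.camera_params(c))
E
```

```text
pics
{'clock': np.float64(0.0), 'q': array([ 1.208,  0.418, -0.01 ,  1.614,  0.005,  1.111, -0.053]), 'joint_vel': array([-0.002,  0.001, -0.001, -0.   , -0.   , -0.   , -0.001]), 'joint_efforts': array([ 1.0000e-03, -8.6444e+01,  6.7900e-01, -4.3490e+01,  1.9000e-02,
        7.0000e-03, -0.0000e+00]), 'tcp_pos': array([ 0.197, -0.593,  0.195]), 'ee_rot': array([-0.   ,  0.811, -0.585, -0.001]), 'ft_force': array([-0.782,  0.03 , -0.189]), 'moment': array([-0.015, -0.008, -0.043]), 'opening': np.float64(0.999)}
scene {'intrinsics': array([[412.56832666,   0.        , 281.1728606 ],
       [  0.        , 412.56832666, 206.34037615],
       [  0.        ,   0.        ,   1.        ]]), 'rvec': array([ 1.68569146,  1.57787792, -0.83510488]), 'tvec': array([-0.05544532, -0.25234289,  1.65763321])}
top {'intrinsics': array([[416.4300037 ,   0.        , 284.45299352],
       [  0.        , 416.4300037 , 210.0962974 ],
       [  0.        ,   0.        ,   1.        ]]), 'rvec': array([ 2.08977517, -2.13869823,  0.22710399]), 'tvec': array([0.0340406 , 0.53124181, 1.35670604])}
```

View pics/scene0.png

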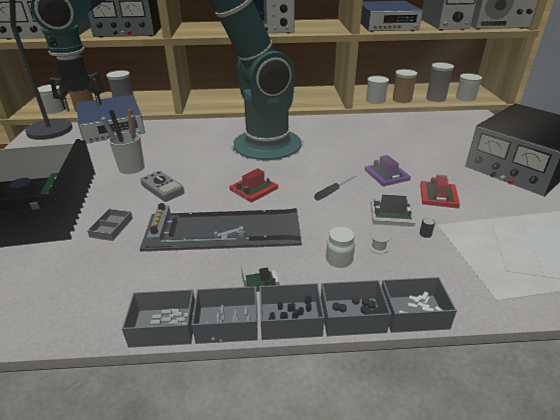

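View pics/top0.png

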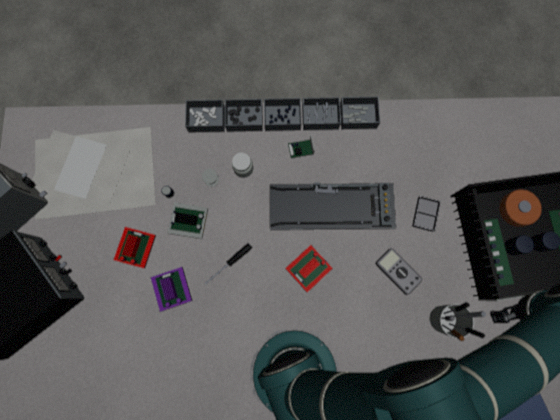

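The top view shows four module-like things: the black-finned one on an aluminium tray at (188,221), red ones at (134,247) and (309,267), and a purple one at (172,288). Only the black and aluminium one fits. The dock spans (270..395, 183..230), with the head and contacts at its right end. I'll crop and measure.

```bash
cat > h.py <<'E'
from station import robot
import cv2,numpy as np
def P(c):
    p=robot.camera_params(c);return p["intrinsics"],cv2.Rodrigues(p["rvec"])[0],np.array(p["tvec"])
def atz(c,uv,z):
    K,R,t=P(c);uv=np.atleast_2d(uv).astype(float);z=np.broadcast_to(z,len(uv))
    r=(np.linalg.inv(K)@np.c_[uv,np.ones(len(uv))].T).T@R; o=-R.T@t
    return o+r*((z-o[2])/r[:,2])[:,None]
def cloud(c,d):
    K,R,t=P(c);v,u=np.mgrid[:420,:560]
    x=np.stack([(u-K[0,2])/K[0,0]*d,(v-K[1,2])/K[1,1]*d,d],-1)
    return (x-t)@R
def proj(c,X):
    K,R,t=P(c);return cv2.projectPoints(np.atleast_2d(X).astype(float),R,t,K,None)[0].reshape(-1,2)
E
python3 - <<'E'
from h import *
for c,a in(("scene",(350,180,440,240)),("top",(160,190,220,250)),("scene",(130,190,310,260)),("top",(260,170,410,245))):
    p=cv2.imread(f"pics/{c}0.png");x0,y0,x1,y1=a
    k=int(700/(x1-x0)) if (x1-x0)>(y1-y0)*1.2 else int(580/(y1-y0))
    cv2.imwrite(f"pics/crop_{c}{x0}.png",cv2.resize(p[y0:y1,x0:x1],None,fx=k,fy=k,interpolation=cv2.INTER_CUBIC));print(c,a,k)
for c in("scene","top"):
    d=np.load(f"/tmp/{c}d.npy");C=cloud(c,d)
    for n in("module_mid","dock"):
        for r in robot.trace(c,n)[:5]:
            m=r["mask"]&(d>0);print(c,n,round(r["confidence"],2),np.round(r["extent"]),np.round(np.median(C[m],0),3),np.round(np.percentile(C[m][:,2],[2,98]),3))
E
```

```text
scene (350, 180, 440, 240) 7
top (160, 190, 220, 250) 9
scene (130, 190, 310, 260) 3
top (260, 170, 410, 245) 4
scene module_mid 0.86 [369. 158. 410. 184.] [0.305 0.398 0.018] [-0.     0.062]
scene module_mid 0.83 [422. 173. 459. 209.] [0.45  0.528 0.017] [0.001 0.062]
scene module_mid 0.82 [370. 195. 416. 228.] [0.532 0.351 0.019] [0.001 0.062]
scene module_mid 0.8 [228. 166. 278. 201.] [ 0.36  -0.057  0.018] [0.001 0.062]
scene dock 0.69 [139. 208. 303. 254.] [ 0.561 -0.11   0.011] [0.001 0.021]
top module_mid 0.83 [170. 204. 205. 240.] [0.505 0.356 0.017] [0.007 0.063]
top module_mid 0.78 [110. 229. 155. 273.] [0.419 0.53  0.018] [0.007 0.063]
top module_mid 0.78 [284. 246. 334. 292.] [ 0.336 -0.056  0.016] [-0.     0.062]
top module_mid 0.59 [152. 267. 191. 309.] [0.277 0.402 0.017] [0.004 0.063]
top dock 0.58 [267. 184. 397. 232.] [ 0.544 -0.113  0.01 ] [0.003 0.021]
top dock 0.18 [373. 250. 423. 296.] [ 0.317 -0.355  0.033] [0.007 0.043]
top dock 0.18 [158. 186. 173. 199.] [0.607 0.424 0.045] [0.002 0.052]
```

```bash
ls pics
```

```text
crop_scene130.png
crop_scene350.png
crop_top160.png
crop_top260.png
scene0.png
top0.png
```

View pics/crop_scene350.png

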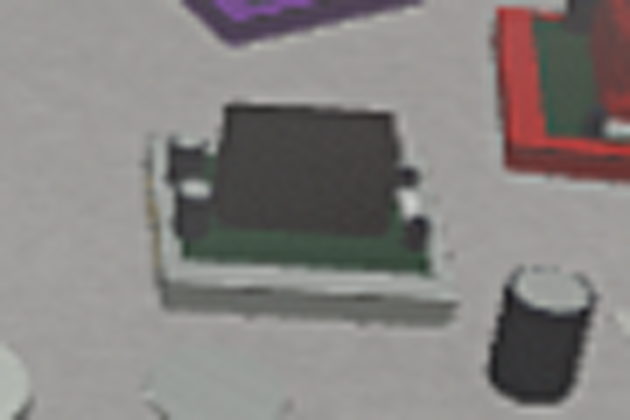

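View pics/crop_top160.png

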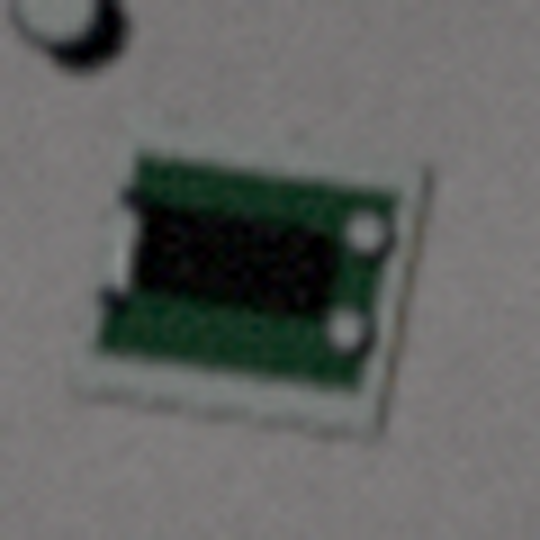

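View pics/crop_scene130.png

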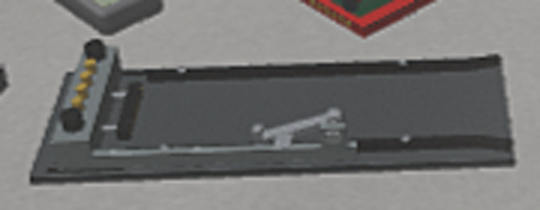

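View pics/crop_top260.png

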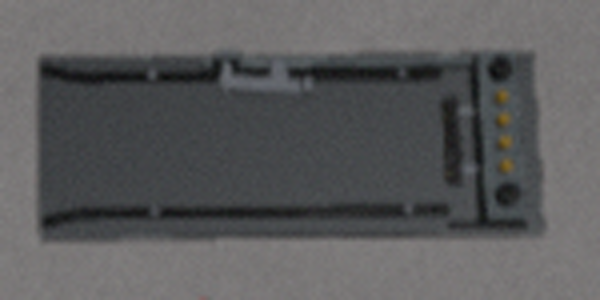

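```bash
python3 - <<'E'
from h import *
def rect(X):
    (c,s,a)=cv2.minAreaRect(X.astype(np.float32)*1000);return np.round(c,1),np.round(s,1),round(a,2)
for c in("scene","top"):
    d=np.load(f"/tmp/{c}d.npy");C=cloud(c,d)
    def box(x0,x1,y0,y1,z0,z1):
        m=(d>0)&(C[...,0]>x0)&(C[...,0]<x1)&(C[...,1]>y0)&(C[...,1]<y1)&(C[...,2]>z0)&(C[...,2]<z1);return C[m],m
    X,m=box(.44,.68,-.4,.16,.006,.03); 
    n,l,st,ce=cv2.connectedComponentsWithStats(m.astype(np.uint8));k=1+st[1:,4].argmax();X=C[l==k]
    print(c,"bed",len(X),rect(X[:,:2]),X[:,2].min(),np.median(X[:,2]))
    b,_=box(.48,.6,-.08,.08,-.05,.05);print(" floor z",np.median(b[:,2]),b[:,2].std())
    b,_=box(.3,.4,.1,.25,-.05,.05);print(" bench z",np.median(b[:,2]),b[:,2].std())
    X,m=box(.42,.62,.26,.44,.055,.07);print(" sink",len(X),rect(X[:,:2]),np.median(X[:,2]))
    X,m=box(.42,.62,.26,.44,.012,.02);print(" tray",len(X),rect(X[:,:2]),np.median(X[:,2]))
    X,m=box(.42,.62,-.45,.2,.045,.08);print(" head",len(X),rect(X[:,:2]),X[:,2].max())
    X,m=box(.42,.64,-.3,.1,.025,.055);print(" catch",len(X),rect(X[:,:2]),np.round(X[:,2].max(),3))
E
```

```text
scene bed 4966 (array([ 556.6, -147.4]), array([441. , 172.3]), 89.41) 0.006010459061070458 0.011170877848061167
 floor z 0.010684715091096753 0.0036078894060270305
 bench z 0.0006547250976170629 0.007866621356542315
 sink 180 (array([517.2, 358.3]), array([70.4, 34.9]), 82.34) 0.060465073554591436
 tray 482 (array([534.8, 360.1]), array([131.2, 145.6]), 79.64) 0.016649281298416543
 head 227 (array([ 549.1, -217.9]), array([133.1, 252.2]), 2.25) 0.06248039022026444
 catch 382 (array([ 583.5, -183.6]), array([225.8, 109.5]), 86.03) 0.052
top bed 4460 (array([ 551.9, -148.4]), array([440.8, 173.5]), 89.17) 0.006000393838144518 0.010620023212163036
 floor z 0.009474913269986417 0.004569202104425625
 bench z -8.914450965075295e-05 0.00792411223088108
 sink 118 (array([536.8, 387.4]), array([144.2,  56.4]), 50.58) 0.05955442524042299
 tray 638 (array([534.3, 368.3]), array([145.2, 150.9]), 80.0) 0.01568483405590327
 head 168 (array([ 548.6, -210.5]), array([257.2, 141.4]), 89.71) 0.06594792239917668
 catch 214 (array([ 558.1, -114.9]), array([139.5, 368.9]), 0.51) 0.054
```

```bash
cat > fit.py <<'E'
from h import *
from scipy.optimize import minimize
from scipy.ndimage import map_coordinates
def rectl(L,W,z,cx=0):
    c=[(cx+L/2,W/2),(cx+L/2,-W/2),(cx-L/2,-W/2),(cx-L/2,W/2)];out=[]
    for i in range(4):
        a,b=np.array(c[i]),np.array(c[(i+1)%4]);s=np.linspace(0.03,.97,60)[:,None]
        p=a+(b-a)*s;out.append(np.c_[p,np.full(60,z)])
    return out
def W(q,X):
    c,s=np.cos(q[2]),np.sin(q[2]);return np.c_[q[0]+c*X[:,0]-s*X[:,1],q[1]+s*X[:,0]+c*X[:,1],X[:,2]]
def fit(c,img,lines,q0,sig=1.0):
    g=cv2.cvtColor(img,cv2.COLOR_BGR2LAB).astype(np.float32)
    best=None
    for sg in(2.5,sig):
        b=cv2.GaussianBlur(g,(0,0),sg)
        m=np.sqrt(sum(cv2.Sobel(b[...,i],-1,1,0)**2+cv2.Sobel(b[...,i],-1,0,1)**2 for i in range(3)))
        def f(q):
            tot=0
            for l in lines:
                uv=proj(c,W(q,l));tot+=np.mean(np.minimum(map_coordinates(m,[uv[:,1],uv[:,0]],order=1),np.percentile(m,99)))
            return -tot
        q0=np.array(q0);S=np.array([q0]+[q0+d for d in((.006,0,0),(0,.006,0),(0,0,.03))])
        r=minimize(f,q0,method="Nelder-Mead",options=dict(initial_simplex=S,xatol=1e-5,fatol=1e-4,maxiter=600));q0=r.x
    return q0,r.fun
def draw(img,c,q,lines,k,a,name):
    x0,y0,x1,y1=a;o=cv2.resize(img[y0:y1,x0:x1],None,fx=k,fy=k,interpolation=cv2.INTER_CUBIC)
    for l in lines:
        uv=((proj(c,W(q,l))-[x0,y0]+.5)*k).astype(int);cv2.polylines(o,[uv.reshape(-1,1,2)],False,(0,0,255),1)
    cv2.imwrite(name,o)
E
python3 - <<'E'
from fit import *
for c in("scene","top"):
    p=cv2.imread(f"pics/{c}0.png")
    D=rectl(.44,.164,.010);q,f=fit(c,p,D,[.554,-.148,np.radians(-90.7)]);print(c,"dock",np.round(q[:2]*1e3,1),np.degrees(q[2]),f)
    a=(130,190,310,260) if c=="scene" else (260,170,410,245)
    draw(p,c,q,D,4,a,f"pics/fd_{c}.png")
    T=rectl(.12,.11,.016);S=rectl(.07,.03,.061)
    q,f=fit(c,p,T+S,[.517,.358,np.radians(-97.7)]);print(c,"mod",np.round(q[:2]*1e3,1),np.degrees(q[2]),f)
    for n,l in(("T",T),("S",S)):
        q2,f=fit(c,p,l,q);print("  ",n,np.round(q2[:2]*1e3,1),np.degrees(q2[2]),f)
    a=(350,180,440,240) if c=="scene" else (160,190,220,250)
    draw(p,c,q,T+S,7,a,f"pics/fm_{c}.png")
i=[cv2.imread(f"pics/f{x}_{c}.png") for x in"dm" for c in("scene","top")]
o=np.zeros((600,800,3),np.uint8)
def put(im,x,y,s):
    im=cv2.resize(im,None,fx=s,fy=s);h,w=im.shape[:2];h=min(h,600-y);w=min(w,800-x);o[y:y+h,x:x+w]=im[:h,:w]
put(i[2],0,0,.6);put(i[3],400,0,.7);cv2.imwrite("pics/fm.png",o)
E
```

```text
scene dock [ 562.6 -148. ] -90.52841774939002 -775.1090087890625Traceback (most recent call last):
  File "<stdin>", line 8, in <module>
  File "fit.py", line 24, in fit
    r=minimize(f,q0,method="Nelder-Mead",options=dict(initial_simplex=S,xatol=1e-5,fatol=1e-4,maxiter=600));q0=r.x
    res = _minimize_neldermead(fun, x0, args, callback, bounds=bounds,
                               **options)
    fxr = func(xr)
    fx = function(np.copy(x), *(wrapper_args + args))
  File "fit.py", line 21, in f
    uv=proj(c,W(q,l));tot+=np.mean(np.minimum(map_coordinates(m,[uv[:,1],uv[:,0]],order=1),np.percentile(m,99)))
  File "h.py", line 14, in proj
    K,R,t=P(c);return cv2.projectPoints(np.atleast_2d(X).astype(float),R,t,K,None)[0].reshape(-1,2)
          ~^^^
  File "h.py", line 4, in P
    p=robot.camera_params(c);return p["intrinsics"],cv2.Rodrigues(p["rvec"])[0],np.array(p["tvec"])
ValueError: time passes only in moves, steps and waits
```

View pics/fd_scene.png

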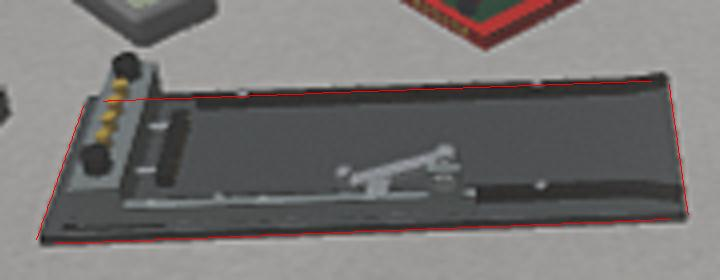

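```bash
python3 - <<'E'
s=open('h.py').read()
s=s.replace("""    p=robot.camera_params(c);return""","""    if c not in _c:_c[c]=robot.camera_params(c)
    p=_c[c];return""").replace("def P(c)","_c={}\ndef P(c)")
open('h.py','w').write(s)
E
cat > run1.py <<'E'
from fit import *
for c in("scene","top"):
    p=cv2.imread(f"pics/{c}0.png")
    D=rectl(.44,.164,.010);
    if c=="scene": D=[D[i] for i in(0,2,3)]
    q,f=fit(c,p,D,[.554,-.148,np.radians(-90.7)]);print(c,"dock",np.round(q[:2]*1e3,1),np.degrees(q[2]),f)
    a=(130,190,310,260) if c=="scene" else (260,170,410,245)
    draw(p,c,q,rectl(.44,.164,.010)+rectl(.353,.114,.020,-.0415)+rectl(.353,.114,.010,-.0415),4,a,f"pics/fd_{c}.png")
    T=rectl(.12,.11,.016);S=rectl(.07,.03,.061)
    q,f=fit(c,p,T+S,[.517,.358,np.radians(-97.7)]);print(c,"mod",np.round(q[:2]*1e3,1),np.degrees(q[2]),f)
    for n,l in(("T",T),("S",S)):
        q2,f=fit(c,p,l,q);print("  ",n,np.round(q2[:2]*1e3,1),np.degrees(q2[2]),f)
    a=(350,180,440,240) if c=="scene" else (160,190,220,250)
    draw(p,c,q,T+S,7,a,f"pics/fm_{c}.png")
i=[cv2.imread(f"pics/f{x}_{c}.png") for x in"dm" for c in("scene","top")]
o=np.zeros((600,800,3),np.uint8)
def put(im,x,y,s):
    im=cv2.resize(im,None,fx=s,fy=s);h,w=im.shape[:2];h=min(h,600-y);w=min(w,800-x);o[y:y+h,x:x+w]=im[:h,:w]
put(i[2],0,0,.6);put(i[3],400,0,.9);cv2.imwrite("pics/fm.png",o)
E
python3 run1.py
```

```text
scene dock [ 565.6 -148. ] -90.64303212977595 -640.6318969726562
scene mod [514.1 355. ] -100.10205912335002 -1010.0752563476562
   T [496.1 354. ] -98.81089205748329 -477.07806396484375
   S [513.4 357.4] -104.74778767450792 -692.73779296875
top dock [ 552.1 -144.8] -90.80610412974434 -494.85888671875
top mod [528.2 348.7] -99.80111311988277 -798.0787353515625
   T [527.4 348.1] -99.97336788028585 -354.5450439453125
   S [530.6 359.7] -91.31957966526643 -524.0256958007812
```

View pics/fd_scene.png

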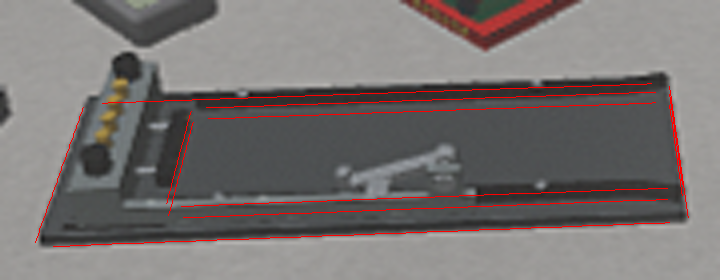

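View pics/fd_top.png

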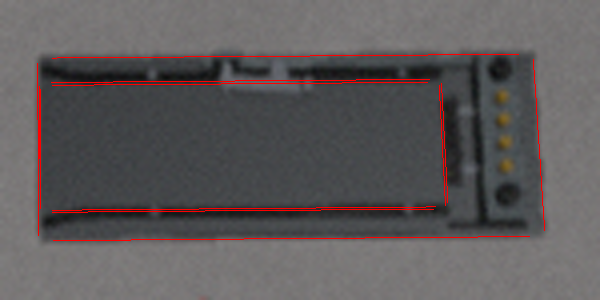

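View pics/fm.png

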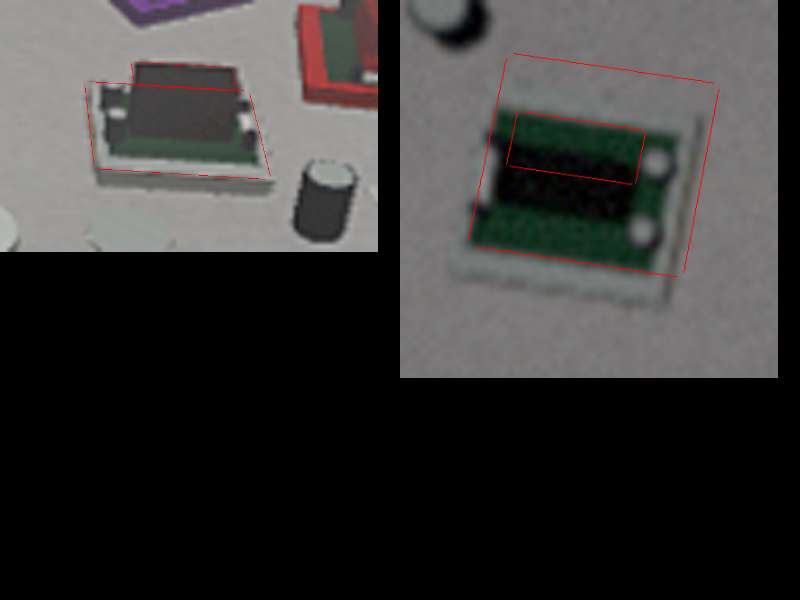

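```bash
cat > grab.py <<'E'
from h import *
def grab(tag,n=6,cams=("scene","top")):
    for c in cams:
        ps=[];ds=[]
        for _ in range(n):
            p,d=robot.read_camera(c);ps.append(p.astype(np.float32));ds.append(np.where(d>0,d,np.nan))
        cv2.imwrite(f"pics/{c}{tag}.png",cv2.cvtColor(np.clip(np.mean(ps,0),0,255).astype(np.uint8),cv2.COLOR_RGB2BGR))
        np.save(f"/tmp/{c}{tag}d.npy",np.nan_to_num(np.nanmedian(ds,0)))
E
python3 - <<'E'
from grab import *
from fit import *
grab(1)
o=np.zeros((600,800,3),np.uint8)
p=cv2.imread("pics/scene1.png");o[:400,:400]=cv2.resize(p[185:235,365:415],None,fx=8,fy=8,interpolation=cv2.INTER_CUBIC)
p=cv2.imread("pics/top1.png");o[:400,400:]=cv2.resize(p[195:245,163:213],None,fx=8,fy=8,interpolation=cv2.INTER_CUBIC)
cv2.imwrite("pics/m1.png",np.clip(o[:400].astype(float)*1.5,0,255).astype(np.uint8))
for c in("scene","top"):
    d=np.load(f"/tmp/{c}1d.npy");C=cloud(c,d);n=(C[...,0]>.42)&(C[...,0]<.64)&(C[...,1]>.26)&(C[...,1]<.45)&(d>0)
    for z0,z1 in((.05,.07),(.010,.022)):
        m=n&(C[...,2]>z0)&(C[...,2]<z1);m=cv2.morphologyEx(m.astype(np.uint8),cv2.MORPH_OPEN,np.ones((2,2)));
        k,l,st,ce=cv2.connectedComponentsWithStats(m);
        j=1+st[1:,4].argmax();X=C[l==j];print(c,z0,len(X),cv2.minAreaRect((X[:,:2]*1e3).astype(np.float32)),np.median(X[:,2]),X.mean(0).round(4))
E
```

```text
scene 0.05 220 ((494.11370849609375, 393.2218017578125), (63.292701721191406, 150.6007843017578), 36.13359069824219) 0.059718464210484254 [0.5206 0.3602 0.0557]
scene 0.01 493 ((521.7413940429688, 361.5304870605469), (126.6668472290039, 100.9573745727539), 79.5248031616211) 0.016593999705563828 [0.5499 0.351  0.0158]
top 0.05 112 ((510.54229736328125, 356.7644348144531), (64.78716278076172, 28.998886108398438), 81.17625427246094) 0.053964371020076486 [0.5097 0.3547 0.0528]
top 0.01 766 ((509.72503662109375, 357.35491943359375), (118.71231842041016, 109.57600402832031), 79.9256362915039) 0.015606324835212366 [0.5052 0.3525 0.0158]
```

View pics/m1.png

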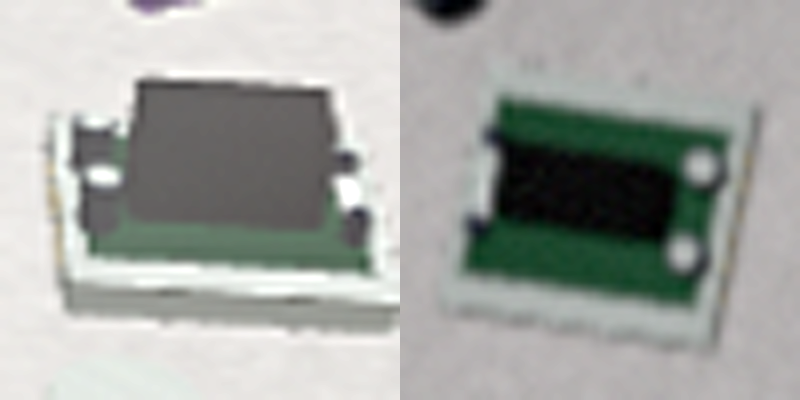

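```bash
cat > dock.py <<'E'
from fit import *
import sys
tag=sys.argv[1]
for c in("top","scene"):
    d=np.load(f"/tmp/{c}{tag}d.npy");C=cloud(c,d);n=(C[...,0]>.42)&(C[...,0]<.69)&(C[...,1]>-.4)&(C[...,1]<.13)&(d>0)
    m=n&(C[...,2]>.005)&(C[...,2]<.015);m=cv2.morphologyEx(m.astype(np.uint8),cv2.MORPH_OPEN,np.ones((3,3)))
    k,l,st,ce=cv2.connectedComponentsWithStats(m);j=1+st[1:,4].argmax();X=C[l==j]
    print(c,len(X),cv2.minAreaRect((X[:,:2]*1e3).astype(np.float32)))
    r=n&(C[...,2]>.016)&(C[...,2]<.024);X=C[r]
    th=np.radians(-90.7);e=np.array([np.cos(th),np.sin(th)]);f=np.array([-e[1],e[0]])
    q=(X[:,:2]-[.552,-.146]);u,v=q@e,q@f
    if c=="top":
        for s in(-1,1):
            w=(s*v>.05)&(s*v<.085)&(u<.12)&(u>-.18);print("rail",s,w.sum(),np.percentile(v[w],[2,10,50,90,98]).round(4),"slope",np.polyfit(u[w],v[w],1)[0])
        w=n&(C[...,2]>.045);Y=C[w][:,:2]-[.552,-.146];print("high",np.percentile(Y@e,[1,5,50,95,99]).round(3),np.percentile(Y@f,[1,5,50,95,99]).round(3),w.sum())
E
python3 dock.py 1
```

```text
top 3817 ((544.243408203125, -117.58685302734375), (381.04815673828125, 148.4490203857422), 89.86517333984375)
rail -1 210 [-0.0644 -0.064  -0.0607 -0.0572 -0.0565] slope -0.0020210925733961512
rail 1 222 [0.0551 0.0579 0.0622 0.0677 0.0732] slope 0.007117815928981981
high [-0.064 -0.058  0.176  0.185  0.191] [-0.067 -0.061  0.013  0.071  0.074] 135
scene 2629 ((543.1759033203125, -118.63880920410156), (386.19647216796875, 124.37531280517578), 87.17784118652344)
```

```bash
cat > mv.py <<'E'
from h import *
from scipy.spatial.transform import Rotation as Ro
def rel(target,yaw=None):
    s=robot.observe();w,x,y,z=s["ee_rot"];R=Ro.from_quat([x,y,z,w]).as_matrix()
    d=R.T@(np.array(target)-s["tcp_pos"]);ty=np.degrees(np.arctan2(R[1,0],R[0,0]))
    out="t=%.2f tcp %s toolx yaw %.2f zaxis %s F %s op %.3f | shift mm %s"%(s["clock"],np.round(s["tcp_pos"]*1e3,1),ty,R[:,2].round(3),np.round(s["ft_force"],1),s["opening"],np.round(d*1e3,1))
    if yaw is not None:
        a=(yaw-ty+90)%180-90;out+=" turn tool z %.2f (alt %.2f)"%(-a,-a-180*np.sign(-a))
    print(out)
E
python3 - <<'E'
from mv import *
rel([.45,-.2,.195]);rel([.510,.357,.195],-10)
from scipy.spatial import cKDTree
for c in("top","scene"):
    d=np.load(f"/tmp/{c}1d.npy");C=cloud(c,d)[d>0]
    for a,b in(((.198,-.593),(.45,-.2)),((.45,-.2),(.51,.357))):
        a,b=np.array(a),np.array(b);t=np.clip(((C[:,:2]-a)@(b-a))/((b-a)@(b-a)),0,1);r=np.linalg.norm(C[:,:2]-a-t[:,None]*(b-a),axis=1)
        m=(r<.10)&(t>.12);print(c,np.percentile(C[m][:,2],[90,99,99.9,100]).round(3))
E
```

```text
t=0.90 tcp [ 197.7 -592.9  195.5] toolx yaw -71.56 zaxis [-0.  0. -1.] F [-0.3 -0.8  0.4] op 1.001 | shift mm [-292.9 -363.7    0.5]
t=0.90 tcp [ 197.7 -592.9  195.5] toolx yaw -71.56 zaxis [-0.  0. -1.] F [-0.3 -0.8  0.4] op 1.001 | shift mm [-8.024e+02 -5.967e+02  5.000e-01] turn tool z -61.56 (alt 118.44)
top [0.536 0.648 0.657 0.659]
top [0.016 0.059 0.062 0.064]
scene [0.513 0.558 0.564 0.566]
scene [0.017 0.06  0.062 0.063]
```

```bash
python3 - <<'E'
from h import *
print(proj("top",[.198,-.593,.195]),proj("scene",[.198,-.593,.195]),atz("top",[[440,312],[455,325],[470,308]],.1))
d=np.load("/tmp/top1d.npy");C=cloud("top",d)
for u,v in((440,320),(448,318),(455,320),(462,335),(480,322),(500,315)):print(u,v,C[v,u].round(3))
d=np.load("/tmp/scene1d.npy");C=cloud("scene",d)
for u,v in((118,125),(128,150),(135,125),(116,112),(128,140),(134,112)):print("s",u,v,C[v,u].round(3))
E
```

```text
[[498.52492299 307.71953728]] [[ 87.59098732 122.34117165]] [[ 0.18609915 -0.45609672  0.1       ]
 [ 0.14584887 -0.49876911  0.1       ]
 [ 0.19602429 -0.55135339  0.1       ]]
440 320 [ 0.163 -0.447  0.118]
448 318 [ 0.173 -0.442  0.196]
455 320 [ 0.155 -0.539  0.003]
462 335 [ 0.115 -0.518  0.098]
480 322 [ 0.146 -0.624 -0.001]
500 315 [ 0.185 -0.523  0.337]
s 118 125 [ 0.211 -0.493  0.188]
s 128 150 [ 0.207 -0.482  0.094]
s 135 125 [ 0.176 -0.449  0.171]
s 116 112 [-0.149 -0.616  0.093]
s 128 140 [ 0.115 -0.505  0.089]
s 134 112 [-0.145 -0.542  0.093]
```

Request:
send_rows(increments="1 0 0 -0.06 0; 1 0 0 -0.12 0; 1 -0.03 -0.04 -0.14 0; 1 -0.066 -0.082 -0.14 0; 1 -0.102 -0.127 -0.14 0; 1 -0.138 -0.172 -0.14 0; 1 -0.174 -0.216 -0.14 0; 1 -0.21 -0.26 -0.14 0; 1 -0.246 -0.305 -0.14 0; 1 -0.3 -0.34 -0.13 -5; 1 -0.355 -0.37 -0.12 -12; 1 -0.41 -0.40 -0.11 -20")

```text
clock: 2.4
tcp_pos: [0.4467, -0.0799, 0.3061]
ee_rot: [0.0, 0.901, -0.433, 0.0]
ft_force: [1.5, -0.1, 0.0]
opening: 0.999
```

```bash
python3 -c "
from mv import *
rel([.510,.357,.14],-10)"
```

```text
t=2.40 tcp [446.7 -79.9 306.1] toolx yaw -51.32 zaxis [ 0.001 -0.    -1.   ] F [ 1.5 -0.1  0. ] op 0.999 | shift mm [-301.6 -322.4  166. ] turn tool z -41.32 (alt 138.68)
```

Request:
send_rows(increments="1 -0.05 -0.04 0 -8; 1 -0.1 -0.08 0.01 -16; 1 -0.15 -0.135 0.03 -24; 1 -0.2 -0.19 0.05 -32; 1 -0.25 -0.25 0.08 -38; 1 -0.302 -0.322 0.11 -41.3; 1 -0.302 -0.322 0.13 -41.3; 1 -0.302 -0.322 0.166 -41.3; 1 -0.302 -0.322 0.166 -41.3")

```text
clock: 3.52
tcp_pos: [0.509, 0.3556, 0.1363]
ee_rot: [0.001, 0.996, -0.088, -0.003]
ft_force: [1.0, -0.2, 0.8]
opening: 0.999
```

```bash
python3 - <<'E'
from mv import *
from grab import *
rel([.510,.357,.022],-10)
grab(2,2)
p=cv2.imread("pics/scene2.png");a=cv2.resize(p[140:250,330:460],None,fx=4,fy=4,interpolation=cv2.INTER_CUBIC)
cv2.imwrite("pics/v2.png",a)
E
```

```text
t=3.52 tcp [509.  355.6 136.3] toolx yaw -10.11 zaxis [-0.006 -0.002 -1.   ] F [ 1.  -0.2  0.8] op 0.999 | shift mm [  1.4  -1.9 114.3] turn tool z -0.11 (alt 179.89)grab.py:8: RuntimeWarning: All-NaN slice encountered
  np.save(f"/tmp/{c}{tag}d.npy",np.nan_to_num(np.nanmedian(ds,0)))
```

View pics/v2.png

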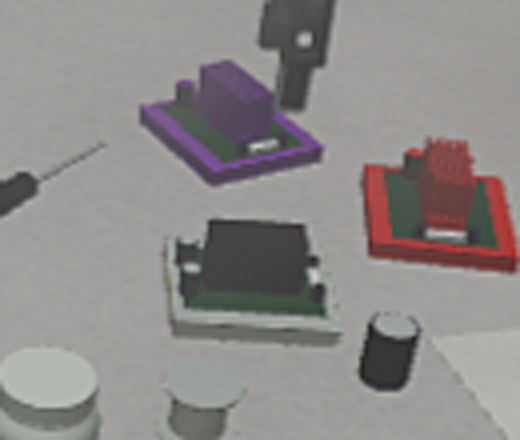

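```bash
python3 - <<'E'
from mv import *
print(proj("scene",[[.509,.3556,.136],[.51,.357,.061]]),proj("top",[[.509,.3556,.136],[.51,.357,.061]]))
E
python3 -c "
import cv2
a=cv2.imread('pics/scene2.png')[60:240,300:460];b=cv2.imread('pics/top2.png')[150:330,120:290]
import numpy as np
cv2.imwrite('pics/v2b.png',np.hstack([cv2.resize(a,(400,450)),cv2.resize(b,(400,450))]))"
```

```text
[[396.72815811 174.75756189]
 [393.4339833  196.86202087]] [[179.87661497 214.23374633]
 [184.87295959 218.34646664]]
```

View pics/v2b.png

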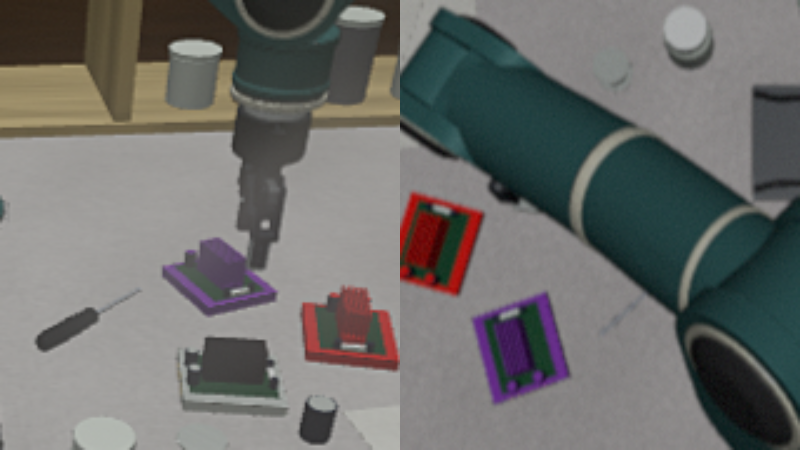

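```bash
python3 - <<'E'
from grab import *
from mv import *
grab(3,2)
rel([.510,.357,.022],-10)
print(proj("scene",[[.5513,.348,.149],[.466,.363,.149]]))
a=cv2.imread('pics/scene3.png')[140:240,340:460]
cv2.imwrite('pics/v3.png',cv2.resize(a,None,fx=5,fy=5))
E
```

```text
t=3.92 tcp [511.8 354.5 141.5] toolx yaw -10.32 zaxis [ 0.002  0.001 -1.   ] F [-0.8  0.2 -1.3] op 0.996 | shift mm [ -2.4  -2.1 119.5] turn tool z -0.32 (alt 179.68)
[[399.21978426 178.51403134]
 [395.59813566 163.40756717]]grab.py:8: RuntimeWarning: All-NaN slice encountered
  np.save(f"/tmp/{c}{tag}d.npy",np.nan_to_num(np.nanmedian(ds,0)))
```

View pics/v3.png

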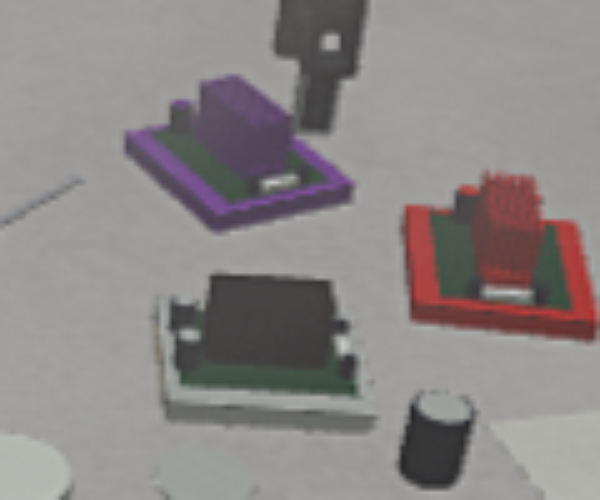

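```bash
python3 - <<'E'
from mv import *
p,d=robot.read_camera("scene");C=cloud("scene",d)
for v in range(142,170,3):print(v,C[v,402].round(3),C[v,405].round(3))
for v in range(195,215,3):print(v,C[v,394].round(3))
rel([.51,.357,.1]);cv2.imwrite("pics/s4.png",p[...,::-1])
m=C[60:175,370:430];h=m[(m[...,0]>.3)&(m[...,2]>.12)];print(h.min(0),h.max(0))
E
```

```text
142 [0.55  0.339 0.259] [0.58  0.334 0.274]
145 [0.573 0.331 0.262] [0.585 0.334 0.268]
148 [0.577 0.331 0.256] [0.085 0.535 0.002]
151 [0.582 0.33  0.25 ] [0.58  0.339 0.248]
154 [0.586 0.33  0.243] [0.587 0.337 0.243]
157 [0.566 0.339 0.224] [0.567 0.347 0.224]
160 [0.566 0.34  0.215] [0.57  0.347 0.216]
163 [0.566 0.342 0.206] [0.571 0.348 0.208]
166 [0.558 0.347 0.192] [0.563 0.353 0.195]
169 [0.245 0.474 0.001] [0.245 0.485 0.   ]
195 [0.5   0.362 0.061]
198 [0.516 0.357 0.061]
201 [0.528 0.354 0.059]
204 [0.53  0.355 0.049]
207 [0.53  0.356 0.039]
210 [0.53  0.358 0.027]
213 [0.53  0.36  0.016]
t=3.98 tcp [511.7 354.5 141.2] toolx yaw -10.31 zaxis [ 0.001  0.    -1.   ] F [-0.2  0.   0.7] op 0.998 | shift mm [-2.2 -2.1 41.2]
[ 0.43910032 -0.03356126  0.19003226] [1.50804167 0.3899442  0.73429079]
```

```bash
python3 - <<'E'
from h import *
d=np.load("/tmp/scene1d.npy");C=cloud("scene",d);print(proj("scene",[[.198,-.593,.195],[.198,-.593,.208],[.198,-.593,.24]]))
m=(abs(C[...,0]-.2)<.09)&(abs(C[...,1]+.593)<.08)&(C[...,2]>.1)&(C[...,2]<.35)
z=C[m];print(m.sum(),np.percentile(z[:,2],[0,2,5,10,50]).round(3))
v,u=np.where(m);o=np.argsort(-v)[:12];print([(u[i],v[i],C[v[i],u[i]].round(3).tolist()) for i in o])
p=cv2.imread("pics/scene1.png");cv2.imwrite("pics/g0.png",cv2.resize(p[60:180,40:160],None,fx=5,fy=5))
E
```

```text
[[ 87.59098732 122.34117165]
 [ 86.50266707 118.60926801]
 [ 83.77221941 109.24642872]]
1376 [0.1   0.105 0.111 0.121 0.299]
[(np.int64(85), np.int64(158), [0.268, -0.604, 0.101]), (np.int64(86), np.int64(158), [0.269, -0.601, 0.101]), (np.int64(87), np.int64(158), [0.267, -0.598, 0.1]), (np.int64(86), np.int64(157), [0.268, -0.6, 0.104]), (np.int64(87), np.int64(157), [0.267, -0.597, 0.104]), (np.int64(85), np.int64(157), [0.268, -0.603, 0.104]), (np.int64(84), np.int64(156), [0.268, -0.606, 0.108]), (np.int64(85), np.int64(156), [0.268, -0.602, 0.108]), (np.int64(86), np.int64(156), [0.269, -0.599, 0.108]), (np.int64(87), np.int64(156), [0.263, -0.598, 0.105]), (np.int64(84), np.int64(155), [0.266, -0.605, 0.111]), (np.int64(85), np.int64(155), [0.267, -0.602, 0.111])]
```

View pics/g0.png

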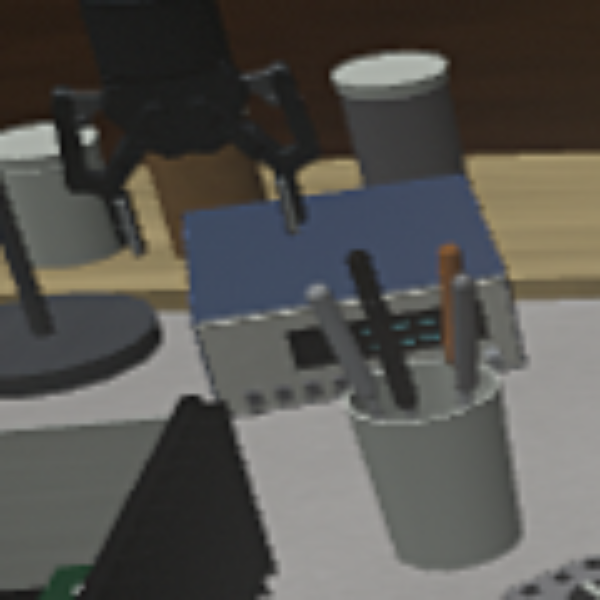

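Request:
send_rows(increments="0.35 0 0 0 0; 0.35 0 0 0 0; 0.35 0 0 0 0; 0.35 0 0 0 0; 0.35 0 0 0 0")

```text
clock: 4.6
tcp_pos: [0.5112, 0.3549, 0.1402]
ee_rot: [-0.0, 0.996, -0.089, -0.0]
ft_force: [-0.2, -0.2, 0.1]
opening: 0.347
```

```bash
python3 - <<'E'
from mv import *
p,d=robot.read_camera("scene");C=cloud("scene",d)
for v in range(142,190,3):print(v,C[v,398].round(3),C[v,402].round(3),C[v,405].round(3))
rel([.51,.357,.1]);cv2.imwrite("pics/s5.png",p[...,::-1])
cv2.imwrite("pics/s5c.png",cv2.resize(p[90:220,330:470,::-1],None,fx=4.5,fy=4.5))
E
```

```text
142 [0.532 0.334 0.251] [0.564 0.333 0.266] [0.573 0.337 0.27 ]
145 [0.533 0.336 0.242] [0.567 0.333 0.259] [0.575 0.338 0.263]
148 [0.499 0.35  0.216] [0.562 0.336 0.248] [0.569 0.342 0.251]
151 [0.535 0.338 0.225] [0.563 0.337 0.24 ] [0.555 0.349 0.235]
154 [0.538 0.338 0.218] [0.559 0.341 0.229] [0.558 0.349 0.228]
157 [0.533 0.341 0.206] [0.531 0.353 0.205] [0.537 0.359 0.208]
160 [0.532 0.343 0.196] [0.537 0.352 0.199] [0.534 0.362 0.197]
163 [0.533 0.344 0.187] [0.538 0.353 0.19 ] [0.2   0.499 0.   ]
166 [0.532 0.346 0.178] [0.536 0.355 0.18 ] [0.227 0.49  0.003]
169 [0.272 0.449 0.017] [ 0.243  0.475 -0.   ] [ 0.243  0.486 -0.   ]
172 [0.295 0.442 0.019] [0.293 0.457 0.017] [0.292 0.468 0.016]
175 [0.32  0.434 0.021] [0.313 0.451 0.017] [0.315 0.46  0.017]
178 [0.334 0.43  0.018] [0.331 0.445 0.016] [0.331 0.456 0.015]
181 [0.339 0.43  0.009] [0.337 0.445 0.008] [0.333 0.457 0.005]
184 [0.344 0.43  0.001] [0.348 0.442 0.002] [0.346 0.453 0.001]
187 [ 0.361  0.425 -0.001] [ 0.361  0.439 -0.001] [ 0.36   0.449 -0.002]
t=4.65 tcp [511.1 355.  140.2] toolx yaw -10.26 zaxis [-0.  0. -1.] F [-0.3 -1.   0.2] op 0.350 | shift mm [-1.5 -1.8 40.2]
```

View pics/s5c.png

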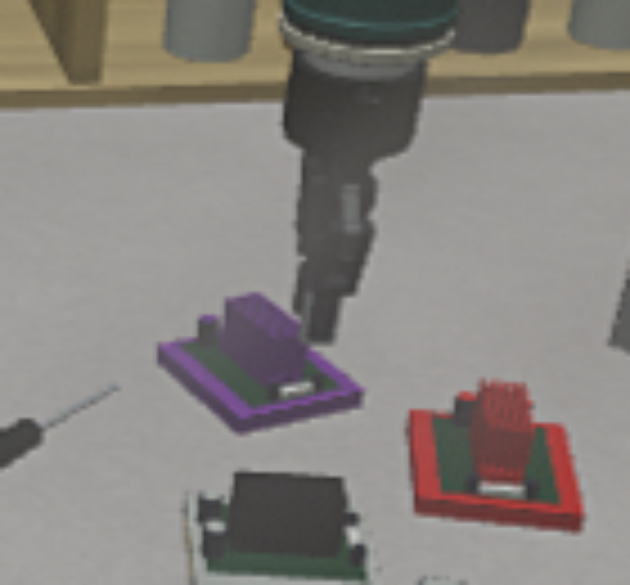

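Request:
send_rows(increments="0.8 -0.001 -0.002 0 0; 0.8 -0.001 -0.002 0.03 0; 0.8 -0.001 -0.002 0.06 0; 0.8 -0.001 -0.002 0.085 0; 0.8 -0.001 -0.002 0.105 0; 0.8 -0.001 -0.002 0.117 0; 0.8 -0.001 -0.002 0.117 0; 0.8 -0.001 -0.002 0.117 0")

```text
clock: 5.65
tcp_pos: [0.5109, 0.3574, 0.024]
ee_rot: [-0.0, 0.996, -0.089, 0.0]
ft_force: [-0.4, -0.1, -0.7]
opening: 0.798
```

```bash
python3 - <<'E'
from mv import *
p,d=robot.read_camera("scene");C=cloud("scene",d)
for v in range(170,214,3):print(v,C[v,390].round(3),C[v,394].round(3),C[v,397].round(3))
rel([.51,.357,.022],-10);cv2.imwrite("pics/s6.png",p[...,::-1])
cv2.imwrite("pics/s6c.png",cv2.resize(p[120:250,330:470,::-1],None,fx=4.5,fy=4.5))
E
```

```text
170 [0.452 0.355 0.119] [0.531 0.337 0.165] [0.543 0.341 0.172]
173 [0.316 0.406 0.028] [0.533 0.338 0.156] [0.547 0.341 0.164]
176 [0.329 0.403 0.024] [0.536 0.338 0.148] [0.545 0.343 0.154]
179 [0.336 0.402 0.017] [0.54  0.338 0.141] [0.573 0.334 0.161]
182 [0.348 0.4   0.012] [0.542 0.338 0.133] [0.573 0.335 0.152]
185 [0.475 0.354 0.081] [0.539 0.341 0.121] [0.574 0.336 0.142]
188 [0.477 0.354 0.071] [0.547 0.34  0.116] [0.577 0.336 0.135]
191 [ 0.382  0.392 -0.001] [0.557 0.337 0.112] [0.572 0.34  0.121]
194 [0.403 0.386 0.   ] [0.551 0.341 0.099] [0.56  0.346 0.104]
197 [0.508 0.348 0.059] [0.551 0.343 0.088] [0.56  0.348 0.094]
200 [0.529 0.341 0.063] [0.553 0.343 0.079] [0.558 0.35  0.082]
203 [0.529 0.342 0.053] [0.552 0.346 0.068] [0.552 0.354 0.068]
206 [0.528 0.344 0.041] [0.529 0.356 0.041] [0.531 0.364 0.042]
209 [0.526 0.347 0.029] [0.529 0.358 0.03 ] [0.535 0.364 0.034]
212 [0.53  0.347 0.021] [0.53  0.359 0.02 ] [0.533 0.367 0.022]
t=5.70 tcp [510.9 357.4  24.1] toolx yaw -10.27 zaxis [ 0.001  0.001 -1.   ] F [ 1.1  0.2 -0.4] op 0.803 | shift mm [-0.8  0.6  2.1] turn tool z -0.27 (alt 179.73)
```

View pics/s6c.png

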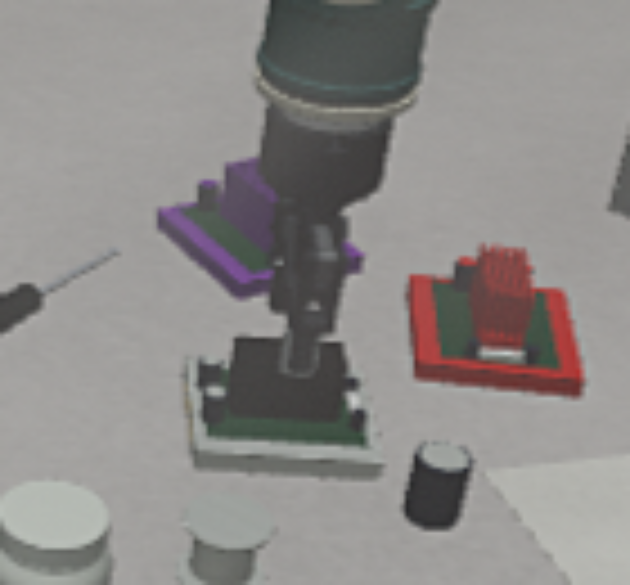

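Request:
send_rows(increments="0.8 -0.001 0 0.004 0; 0.8 -0.001 0 0.008 0; 0.8 -0.001 0 0.008 0")

```text
clock: 6.08
tcp_pos: [0.5094, 0.3571, 0.0149]
ee_rot: [0.0, 0.996, -0.089, -0.0]
ft_force: [-0.0, -0.5, 0.7]
opening: 0.802
```

Request:
send_rows(increments="0.8 0 0 0.003 0; 0.8 0 0 0.006 0; 0.8 0 0 0.006 0")

```text
clock: 6.45
tcp_pos: [0.5094, 0.3571, 0.0089]
ee_rot: [0.0, 0.996, -0.089, -0.0]
ft_force: [-0.2, -0.3, -0.0]
opening: 0.801
```

Request:
send_rows(increments="0.8 0 0 0.002 0; 0.8 0 0 0.004 0; 0.8 0 0 0.005 0; 0.8 0 0 0.005 0")

```text
clock: 6.95
tcp_pos: [0.5095, 0.3572, 0.0041]
ee_rot: [0.0, 0.996, -0.089, -0.0]
ft_force: [-1.0, 0.1, -0.4]
opening: 0.801
```

Request:
send_rows(increments="0.8 0 0 0.002 0; 0.8 0 0 0.004 0; 0.8 0 0 0.005 0; 0.8 0 0 0.005 0")

```text
clock: 7.45
tcp_pos: [0.5095, 0.3572, -0.0009]
ee_rot: [0.0, 0.996, -0.089, -0.0]
ft_force: [0.8, 0.4, -0.3]
opening: 0.803
```

Request:
send_rows(increments="0.8 0 0 0.003 0; 0.8 0 0 0.006 0; 0.8 0 0 0.006 0")

```text
clock: 7.82
tcp_pos: [0.5093, 0.3571, -0.0071]
ee_rot: [0.0, 0.996, -0.089, -0.0]
ft_force: [0.6, -0.1, 0.1]
opening: 0.806
```

```bash
python3 - <<'E'
from mv import *
p,d=robot.read_camera("scene");C=cloud("scene",d)
for v in range(176,218,3):print(v,C[v,390].round(3),C[v,394].round(3),C[v,397].round(3))
rel([.51,.357,.022],-10)
cv2.imwrite("pics/s7c.png",cv2.resize(p[120:250,330:470,::-1],None,fx=4.5,fy=4.5))
E
```

```text
176 [0.499 0.34  0.127] [0.518 0.345 0.138] [0.546 0.343 0.154]
179 [0.492 0.344 0.112] [0.531 0.341 0.136] [0.549 0.343 0.146]
182 [0.484 0.349 0.097] [0.535 0.341 0.128] [0.551 0.344 0.138]
185 [0.473 0.355 0.079] [0.535 0.343 0.118] [0.572 0.337 0.141]
188 [0.475 0.355 0.07 ] [0.478 0.366 0.072] [0.575 0.337 0.134]
191 [0.478 0.356 0.061] [0.545 0.342 0.105] [0.574 0.339 0.123]
194 [0.478 0.357 0.051] [0.568 0.335 0.109] [0.576 0.34  0.115]
197 [0.506 0.348 0.058] [0.573 0.334 0.103] [0.509 0.368 0.059]
200 [0.527 0.342 0.062] [0.575 0.335 0.094] [0.573 0.344 0.092]
203 [0.531 0.342 0.054] [0.56  0.342 0.074] [0.56  0.351 0.073]
206 [0.527 0.345 0.041] [0.556 0.345 0.06 ] [0.564 0.351 0.065]
209 [0.529 0.346 0.031] [0.557 0.347 0.051] [0.557 0.355 0.05 ]
212 [0.529 0.347 0.02 ] [0.531 0.359 0.021] [0.534 0.367 0.022]
215 [0.539 0.345 0.017] [0.539 0.357 0.016] [0.543 0.364 0.018]
t=7.88 tcp [509.4 357.2  -6.9] toolx yaw -10.26 zaxis [-0. -0. -1.] F [0.2 0.2 0.2] op 0.801 | shift mm [  0.6   0.1 -28.9] turn tool z -0.26 (alt 179.74)
```

View pics/s7c.png

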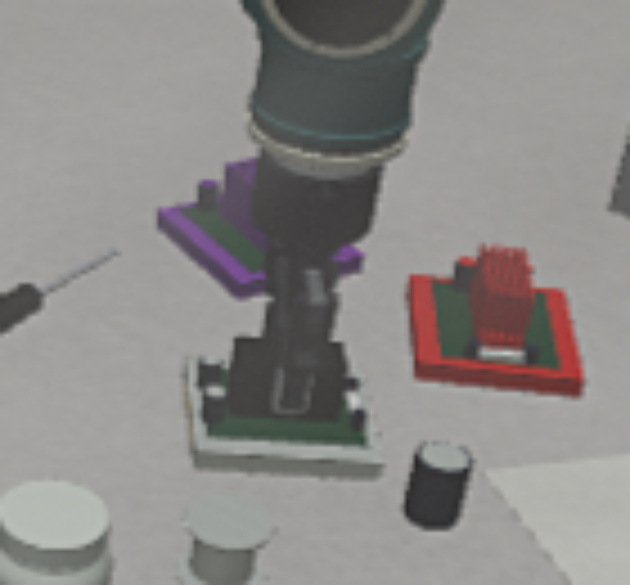

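Request:
send_rows(increments="0.8 0 0 0.004 0; 0.8 0 0 0.008 0; 0.8 0 0 0.008 0; 0.3 0 0 0.008 0; 0.2 0 0 0.008 0; 0.2 0 0 0.008 0; 0.2 0 0 0.008 0; 0.2 0 0 0.008 0", grip_force=40)

```text
clock: 8.88
tcp_pos: [0.5102, 0.3574, -0.0143]
ee_rot: [-0.0, 0.996, -0.09, 0.0]
ft_force: [3.6, -1.0, 6.3]
opening: 0.347
```

```bash
python3 - <<'E'
from mv import *
p,d=robot.read_camera("scene");C=cloud("scene",d)
for v in range(191,218,2):print(v,C[v,390].round(3),C[v,394].round(3),C[v,397].round(3))
rel([.51,.357,.022],-10)
cv2.imwrite("pics/s8c.png",cv2.resize(p[120:250,330:470,::-1],None,fx=4.5,fy=4.5))
E
```

```text
191 [0.527 0.337 0.093] [0.557 0.337 0.112] [0.573 0.34  0.122]
193 [0.49  0.352 0.062] [0.563 0.336 0.11 ] [0.572 0.341 0.115]
195 [0.498 0.35  0.06 ] [0.568 0.335 0.106] [0.573 0.342 0.109]
197 [0.508 0.347 0.06 ] [0.565 0.337 0.097] [0.567 0.345 0.098]
199 [0.517 0.345 0.058] [0.562 0.339 0.089] [0.566 0.346 0.091]
201 [0.521 0.345 0.054] [0.553 0.344 0.076] [0.558 0.351 0.078]
203 [0.524 0.344 0.049] [0.557 0.343 0.072] [0.555 0.353 0.07 ]
205 [0.528 0.344 0.045] [0.538 0.352 0.051] [0.535 0.362 0.049]
207 [0.528 0.345 0.038] [0.537 0.354 0.043] [0.535 0.363 0.041]
209 [0.528 0.346 0.031] [0.536 0.355 0.035] [0.533 0.365 0.033]
211 [0.531 0.346 0.025] [0.541 0.354 0.032] [0.528 0.368 0.022]
213 [0.534 0.346 0.02 ] [0.531 0.359 0.017] [0.529 0.369 0.016]
215 [0.536 0.346 0.014] [0.542 0.356 0.018] [0.541 0.365 0.017]
217 [0.55  0.342 0.017] [0.55  0.354 0.017] [0.552 0.362 0.018]
t=8.93 tcp [510.2 357.3 -14.3] toolx yaw -10.28 zaxis [ 0.001  0.    -1.   ] F [ 4.  -0.7  5.9] op 0.346 | shift mm [ -0.1   0.4 -36.3] turn tool z -0.28 (alt 179.72)
```

View pics/s8c.png

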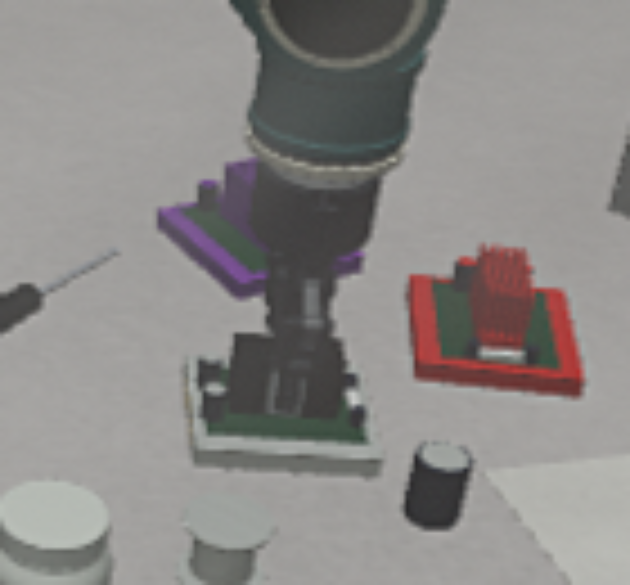

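```bash
python3 - <<'E'
from fit import *
d=np.load("/tmp/top1d.npy");C=cloud("top",d);X=C[d>0]
th=np.radians(-90.6);e=np.array([np.cos(th),np.sin(th)]);f=np.array([-e[1],e[0]])
q=X[:,:2]-[.552,-.146];u,v=q@e,q@f
w0=(X[:,2]>.015)&(X[:,2]<.026)
for s,(a,b) in((-1,(-.17,.11)),(1,(-.17,-.08)),(1,(.04,.11)),(-1,(-.17,-.08)),(-1,(.04,.11))):
    w=w0&(s*v>.05)&(s*v<.08)&(u>a)&(u<b);print(s,a,b,w.sum(),v[w].mean().round(4),np.percentile(v[w],[5,95]).round(4))
# intensity profile across channel
g=cv2.imread("pics/top1.png").astype(float).sum(2)
from scipy.ndimage import map_coordinates
for a,b in((-.175,-.09),(-.05,.0),(.05,.11)):
    us=np.arange(a,b,.003);vs=np.arange(-.09,.0901,.002)
    prof=[]
    for vv in vs:
        P3=np.c_[np.array([.552,-.146])+us[:,None]*e+vv*f,np.full(len(us),.020)]
        uv=proj("top",P3);prof.append(map_coordinates(g,[uv[:,1],uv[:,0]],order=1).mean())
    print(a,b);print([(round(x*1e3),int(y)) for x,y in zip(vs,prof) if abs(x)>.046 and abs(x)<.075])
E
```

```text
-1 -0.17 0.11 200 -0.0605 [-0.0642 -0.0566]
1 -0.17 -0.08 71 0.0615 [0.0578 0.0655]
1 0.04 0.11 81 0.0656 [0.0584 0.0749]
-1 -0.17 -0.08 77 -0.0602 [-0.064  -0.0563]
-1 0.04 0.11 40 -0.061 [-0.0631 -0.0587]
-0.175 -0.09
[(-74, 209), (-72, 211), (-70, 208), (-68, 202), (-66, 177), (-64, 144), (-62, 115), (-60, 96), (-58, 113), (-56, 136), (-54, 168), (-52, 189), (-50, 204), (-48, 207), (46, 195), (48, 196), (50, 197), (52, 191), (54, 181), (56, 149), (58, 118), (60, 91), (62, 86), (64, 104), (66, 130), (68, 160), (70, 175), (72, 187), (74, 191)]
-0.05 0.0
[(-74, 216), (-72, 222), (-70, 216), (-68, 199), (-66, 165), (-64, 130), (-62, 93), (-60, 99), (-58, 115), (-56, 154), (-54, 186), (-52, 206), (-50, 216), (-48, 218), (46, 209), (48, 238), (50, 265), (52, 292), (54, 302), (56, 306), (58, 286), (60, 262), (62, 222), (64, 191), (66, 180), (68, 186), (70, 212), (72, 227), (74, 236)]
0.05 0.11
[(-74, 229), (-72, 227), (-70, 221), (-68, 197), (-66, 172), (-64, 148), (-62, 135), (-60, 131), (-58, 142), (-56, 159), (-54, 183), (-52, 205), (-50, 217), (-48, 224), (46, 211), (48, 210), (50, 205), (52, 192), (54, 169), (56, 144), (58, 118), (60, 106), (62, 96), (64, 101), (66, 113), (68, 153), (70, 189), (72, 216), (74, 230)]
```

Request:
send_rows(increments="0.2 0 0 -0.004 0; 0.2 0 0 -0.02 0; 0.2 0 0 -0.05 0; 0.2 0 0 -0.08 0; 0.2 0 0 -0.11 0; 0.2 0 0 -0.13 0; 0.2 0 0 -0.13 0", grip_force=60)

```text
clock: 9.8
tcp_pos: [0.51, 0.3576, 0.1165]
ee_rot: [-0.001, 0.996, -0.089, 0.001]
ft_force: [-0.3, -0.2, -4.8]
opening: 0.348
```

```bash
python3 - <<'E'
from mv import *
rel([.555,.011,.10],-.6)
p,d=robot.read_camera("scene")
cv2.imwrite("pics/s9.png",p[...,::-1])
E
```

```text
t=9.80 tcp [510.  357.6 116.5] toolx yaw -10.26 zaxis [ 0.002  0.001 -1.   ] F [-0.3 -0.2 -4.8] op 0.348 | shift mm [106.  333.1  16.3] turn tool z -9.66 (alt 170.34)
```

View pics/s9.png

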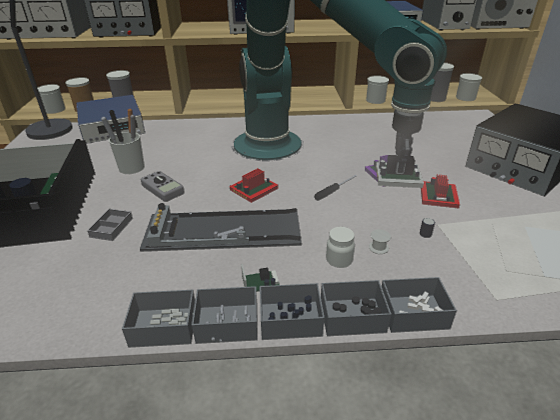

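Request:
send_rows(increments="0.2 0.01 0.03 0 0; 0.2 0.025 0.08 0 -2; 0.2 0.04 0.13 0 -4; 0.2 0.055 0.18 0 -6; 0.2 0.07 0.23 0 -8; 0.2 0.09 0.28 0 -9.7; 0.2 0.102 0.32 0 -9.7; 0.2 0.105 0.333 0 -9.7; 0.2 0.1055 0.333 0.03 -9.7; 0.2 0.1055 0.333 0.06 -9.7; 0.2 0.1055 0.333 0.085 -9.7; 0.2 0.1055 0.333 0.09 -9.7")

```text
clock: 11.35
tcp_pos: [0.5525, 0.0116, 0.0233]
ee_rot: [-0.0, 1.0, -0.004, -0.002]
ft_force: [0.6, -0.0, -4.0]
opening: 0.343
```

```bash
python3 - <<'E'
from mv import *
from grab import *
grab("A",4)
rel([.5545,.011,.0],-.6)
p=cv2.imread("pics/sceneA.png");cv2.imwrite("pics/Ac.png",cv2.resize(p[160:260,200:330],None,fx=6,fy=6,interpolation=cv2.INTER_CUBIC))
p=cv2.imread("pics/topA.png");cv2.imwrite("pics/At.png",cv2.resize(p[150:270,220:380],None,fx=5,fy=5,interpolation=cv2.INTER_CUBIC))
E
```

```text
t=11.75 tcp [554.4  10.7  25.9] toolx yaw -0.57 zaxis [ 0.001 -0.    -1.   ] F [ 0.2 -0.  -3.3] op 0.340 | shift mm [ 0.1 -0.3 25.9] turn tool z 0.03 (alt -179.97)
```

View pics/Ac.png

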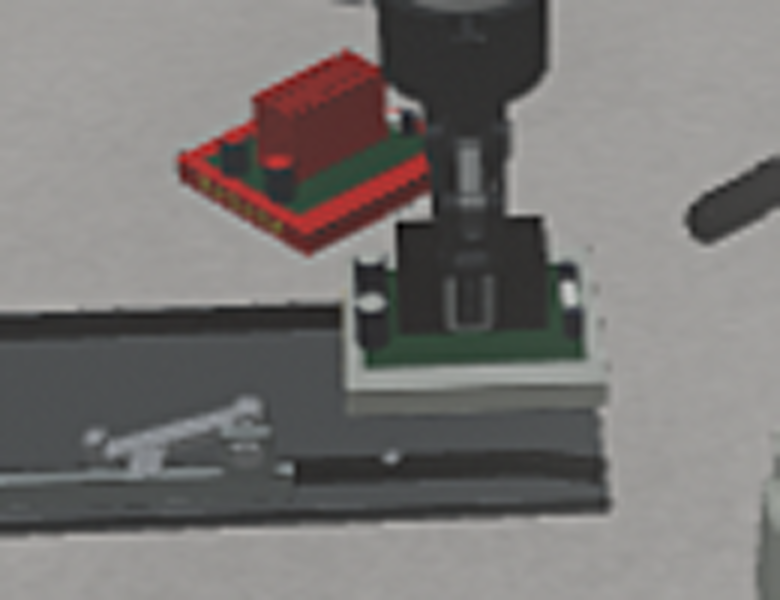

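View pics/At.png

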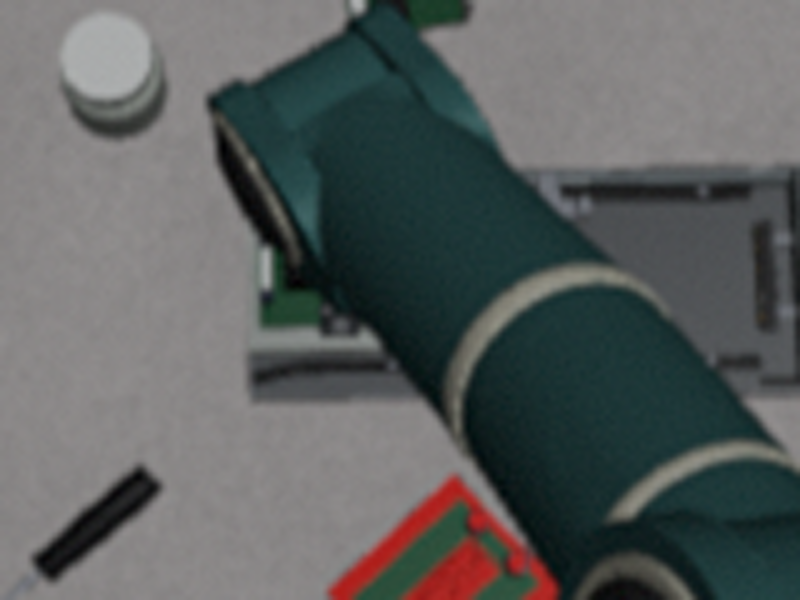

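```bash
python3 - <<'E'
from fit import *
q=[.5544,.0107,np.radians(-90.57)];D=[.5526,-.146,np.radians(-90.6)]
for c,a,k in(("scene",(200,160,330,260),6),("top",(220,150,380,270),5)):
    p=cv2.imread(f"pics/{c}A.png")
    ls=[W(q,l) for l in rectl(.12,.11,.056)+rectl(.12,.11,.040)+rectl(.07,.03,.101)]+[W(D,l) for l in rectl(.44,.164,.010)+rectl(.353,.114,.020,-.0415)]
    draw(p,c,[0,0,0],ls,k,a,f"pics/ov_{c}.png")
E
```

```text
(no output)
```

View pics/ov_scene.png

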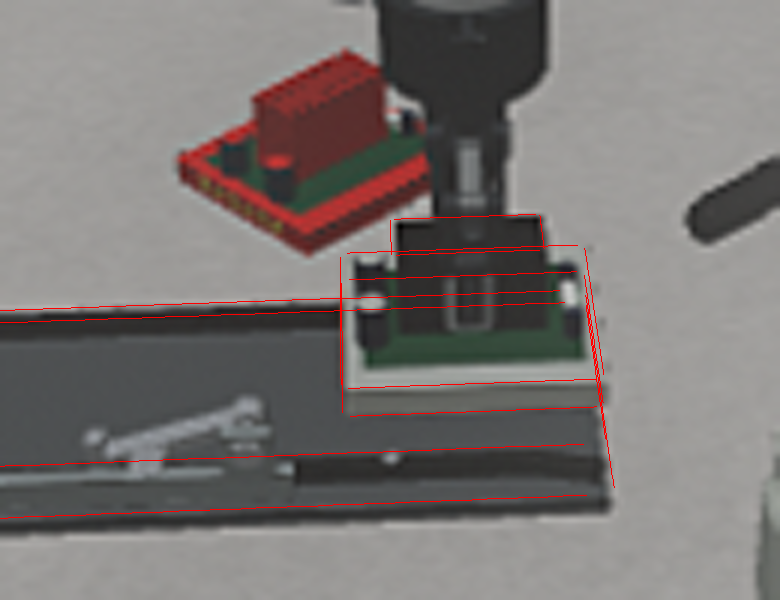

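View pics/ov_top.png

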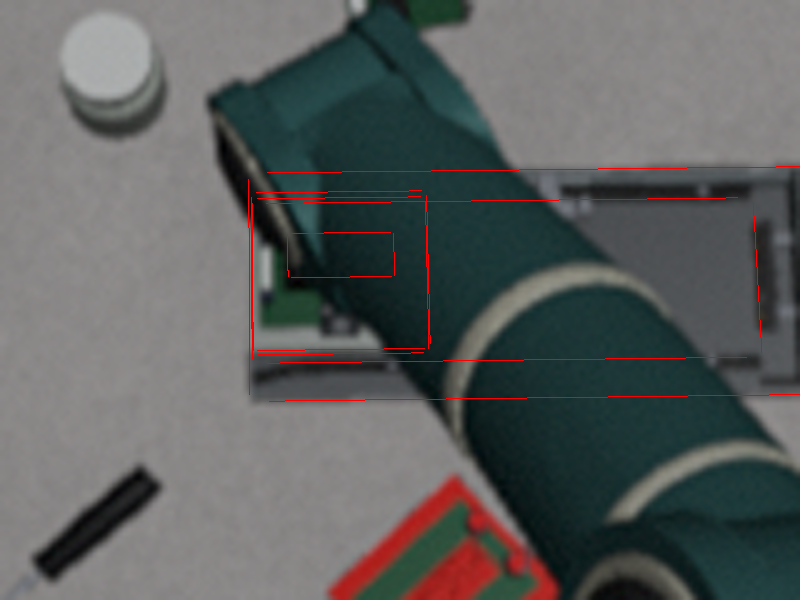

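```bash
python3 - <<'E'
from fit import *
from grab import *
from mv import *
rel([.5545,.011,0],-.6)
grab("B",3,("scene",))
q=[.5544,.0107,np.radians(-90.57)];D=[.5526,-.146,np.radians(-90.6)]
for c,a,k in(("scene",(200,190,330,260),6),):
    p=cv2.imread(f"pics/{c}B.png")
    for dx in(0,.004):
        q2=[q[0]+dx]+q[1:];D2=[D[0]+dx]+D[1:]
        ls=[W(q2,l) for l in rectl(.12,.11,.056)+rectl(.12,.11,.040)+rectl(.07,.03,.101)]+[W(D2,l) for l in rectl(.44,.164,.010)+rectl(.353,.114,.020,-.0415)+rectl(.353,.114,.010,-.0415)]
        draw(p,c,[0,0,0],ls,k,a,f"pics/ovB{int(dx*1e3)}.png")
E
```

```text
t=11.75 tcp [554.4  10.7  25.9] toolx yaw -0.57 zaxis [ 0.001 -0.    -1.   ] F [ 0.2 -0.  -3.3] op 0.340 | shift mm [ 0.1 -0.3 25.9] turn tool z 0.03 (alt -179.97)
```

View pics/ovB4.png

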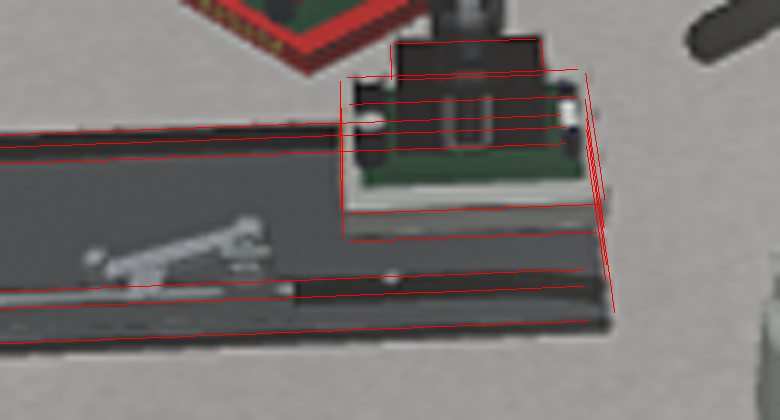

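```bash
python3 - <<'E'
from fit import *
p=cv2.imread("pics/sceneB.png");cv2.imwrite("pics/Bn.png",cv2.resize(p[190:260,200:330],None,fx=6,fy=6,interpolation=cv2.INTER_CUBIC))
E
```

```text
(no output)
```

View pics/Bn.png

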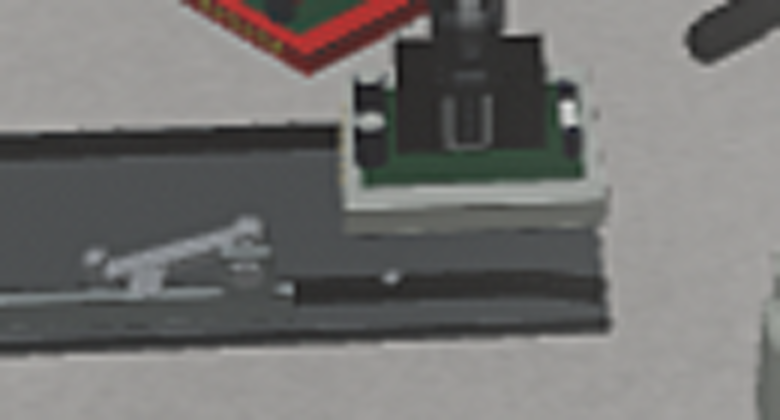

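Request:
send_rows(increments="0.2 0.001 0.002 0.008 0; 0.2 0.001 0.002 0.016 0; 0.2 0.001 0.002 0.018 0; 0.2 0.001 0.002 0.02 0; 0.2 0.001 0.002 0.022 0; 0.2 0.001 0.002 0.022 0")

```text
clock: 12.65
tcp_pos: [0.555, 0.0088, 0.0031]
ee_rot: [-0.0, 1.0, -0.005, -0.0]
ft_force: [-0.4, -0.4, -3.9]
opening: 0.344
```

```bash
python3 -c "
from mv import *
rel([.5554,.009,.0],-.6)"
```

```text
t=12.65 tcp [555.    8.8   3.1] toolx yaw -0.56 zaxis [-0.  0. -1.] F [-0.4 -0.4 -3.9] op 0.344 | shift mm [ 0.4 -0.2  3.1] turn tool z 0.04 (alt -179.96)
```

Request:
send_rows(increments="0.2 0 0 0.002 0; 0.2 0 0 0.004 0; 0.2 0 0 0.004 0")

```text
clock: 13.02
tcp_pos: [0.5549, 0.0088, -0.001]
ee_rot: [-0.0, 1.0, -0.005, -0.0]
ft_force: [-0.5, -0.2, -3.8]
opening: 0.345
```

Request:
send_rows(increments="0.2 0 0 0.002 0; 0.2 0 0 0.003 0; 0.2 0 0 0.003 0")

```text
clock: 13.4
tcp_pos: [0.555, 0.0088, -0.0039]
ee_rot: [-0.0, 1.0, -0.005, -0.0]
ft_force: [0.5, 0.1, -3.8]
opening: 0.344
```

Request:
send_rows(increments="0.2 0 0 0.001 0; 0.2 0 0 0.002 0; 0.2 0 0 0.002 0")

```text
clock: 13.78
tcp_pos: [0.555, 0.0087, -0.0044]
ee_rot: [0.001, 1.0, -0.005, 0.0]
ft_force: [-14.9, -2.7, 32.3]
opening: 0.345
```

```bash
python3 - <<'E'
from mv import *
from grab import *
rel([.5554,.009,.0],-.6)
grab("C",3)
p=cv2.imread("pics/sceneC.png");cv2.imwrite("pics/Cc.png",cv2.resize(p[170:260,190:320],None,fx=6,fy=6,interpolation=cv2.INTER_CUBIC))
p=cv2.imread("pics/topC.png");cv2.imwrite("pics/Ct.png",cv2.resize(p[150:270,220:380],None,fx=5,fy=5,interpolation=cv2.INTER_CUBIC))
E
```

```text
t=13.78 tcp [555.    8.7  -4.4] toolx yaw -0.56 zaxis [ 0.    -0.001 -1.   ] F [-14.9  -2.7  32.3] op 0.345 | shift mm [ 0.4 -0.3 -4.4] turn tool z 0.04 (alt -179.96)
```

View pics/Cc.png

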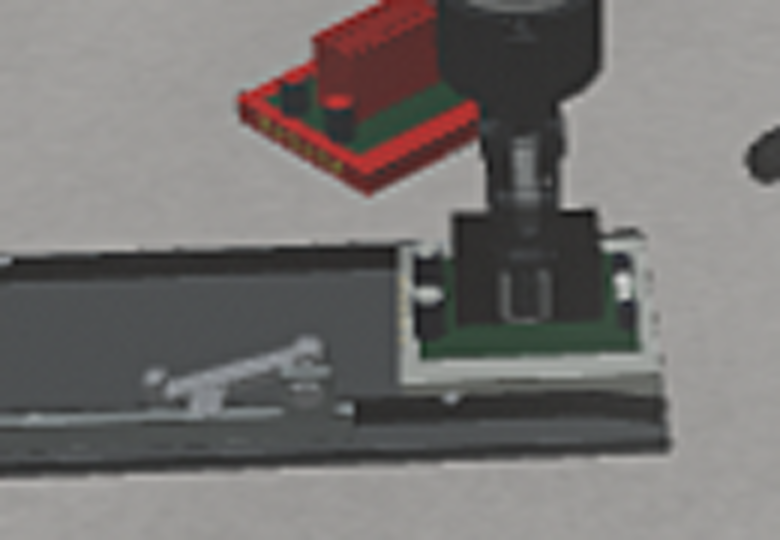

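View pics/Ct.png

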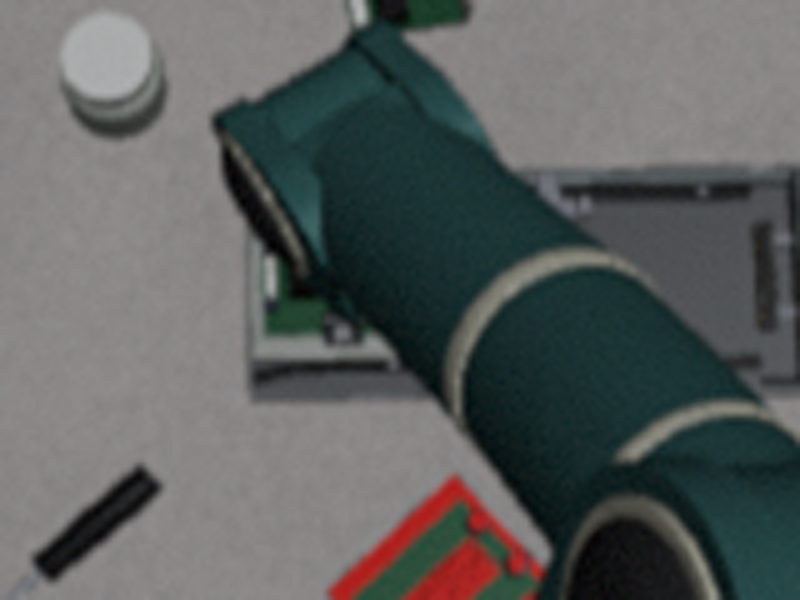

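Request:
send_rows(increments="0.2 0 0 -0.001 0; 0.2 0 0 -0.0015 0; 0.2 0 0 -0.0015 0")

```text
clock: 14.45
tcp_pos: [0.5551, 0.0088, -0.0043]
ee_rot: [-0.0, 1.0, -0.005, 0.0]
ft_force: [-2.9, -1.1, 1.2]
opening: 0.345
```

```bash
python3 -c "
from mv import *
rel([.5554,.009,.0],-.6)
d=np.load('/tmp/topCd.npy');C=cloud('top',d)
for v in (203,207,212,215,218,220,222,224,226): print(v,C[v,275].round(4),C[v,285].round(4))
"
```

```text
t=14.45 tcp [555.1   8.8  -4.3] toolx yaw -0.56 zaxis [ 0.  0. -1.] F [-2.9 -1.1  1.2] op 0.345 | shift mm [ 0.3 -0.2 -4.3] turn tool z 0.04 (alt -179.96)
203 [0.5642 0.0538 0.0251] [0.4733 0.023  0.4192]
207 [0.5512 0.0541 0.0199] [0.4692 0.023  0.391 ]
212 [0.5317 0.0543 0.028 ] [0.5308 0.0198 0.0283]
215 [0.5217 0.0546 0.0253] [0.5013 0.0209 0.1236]
218 [0.511  0.0547 0.0258] [0.4899 0.0213 0.1319]
220 [0.5039 0.0549 0.0264] [0.5036 0.0204 0.0239]
222 [0.4988 0.0552 0.0158] [0.4973 0.0205 0.0198]
224 [0.4913 0.0553 0.0186] [0.4906 0.0207 0.0182]
226 [0.4861 0.0555 0.0078] [0.4852 0.0208 0.0086]
```

```bash
python3 - <<'E'
from fit import *
e=np.array([-.0105,-1]);f=np.array([1,-.0105])
g=cv2.imread("pics/top1.png").astype(float).sum(2)
us=np.arange(.09,.2,.003)
for z in(.02,):
    pr=[]
    for u in us:
        v=np.arange(-.03,.03,.003);P3=np.c_[np.array([.5526,-.146])+u*e+v[:,None]*f,np.full(len(v),z)]
        uv=proj("top",P3);pr.append(map_coordinates(g,[uv[:,1],uv[:,0]],order=1).mean())
    print([(round(u*1e3),int(x)) for u,x in zip(us,pr)])
d=np.load("/tmp/top1d.npy");C=cloud("top",d);q=C[...,:2]-[.5526,-.146];u=q@e;v=q@f
for a in np.arange(.1,.21,.004):
    m=(d>0)&(abs(u-a)<.002)&(abs(v)<.035);print(round(a,3),m.sum(),np.percentile(C[m][:,2],[10,50,90]).round(3))
E
```

```text
[(90, 217), (93, 217), (96, 218), (99, 218), (102, 218), (105, 219), (108, 218), (111, 218), (114, 218), (117, 219), (120, 219), (123, 220), (126, 222), (129, 216), (132, 182), (135, 122), (138, 104), (141, 106), (144, 122), (147, 165), (150, 214), (153, 235), (156, 224), (159, 170), (162, 111), (165, 124), (168, 200), (171, 238), (174, 240), (177, 229), (180, 212), (183, 212), (186, 231), (189, 244), (192, 244), (195, 241), (198, 238)]
0.1 22 [0.007 0.009 0.01 ]
0.104 24 [0.008 0.009 0.011]
0.108 22 [0.008 0.009 0.01 ]
0.112 21 [0.007 0.01  0.011]
0.116 25 [0.007 0.009 0.011]
0.12 23 [0.007 0.009 0.011]
0.124 20 [0.007 0.01  0.011]
0.128 23 [0.008 0.009 0.01 ]
0.132 24 [0.007 0.009 0.011]
0.136 42 [0.008 0.021 0.025]
0.14 20 [0.022 0.024 0.025]
0.144 22 [0.021 0.023 0.025]
0.148 8 [0.023 0.023 0.024]
0.152 21 [0.007 0.009 0.02 ]
0.156 26 [0.007 0.009 0.019]
0.16 62 [0.008 0.023 0.038]
0.164 22 [0.041 0.043 0.044]
0.168 29 [0.041 0.043 0.045]
0.172 29 [0.041 0.044 0.051]
0.176 26 [0.042 0.048 0.055]
0.18 23 [0.043 0.053 0.056]
0.184 12 [0.041 0.042 0.044]
0.188 20 [0.041 0.043 0.044]
0.192 26 [0.041 0.042 0.044]
0.196 6 [0.04  0.041 0.043]Traceback (most recent call last):
  File "<stdin>", line 13, in <module>
    return _quantile_unchecked(
        a, q, axis, out, overwrite_input, method, keepdims, weights)
    return _ureduce(a,
                    func=_quantile_ureduce_func,
    ...<5 lines>...
                    overwrite_input=overwrite_input,
                    method=method)
    r = func(a, **kwargs)
    result = _quantile(arr,
                       quantiles=q,
    ...<2 lines>...
                       out=out,
                       weights=wgt)
    slices_having_nans = np.isnan(arr[-1, ...])
                                  ~~~^^^^^^^^^
IndexError: index -1 is out of bounds for axis 0 with size 0
```

Request:
send_rows(increments="0.2 0 0.004 0 0; 0.2 0 0.012 0 0; 0.2 0 0.022 0 0; 0.2 0 0.03 0 0; 0.2 0 0.03 0 0")

```text
clock: 15.08
tcp_pos: [0.5548, -0.0228, -0.0043]
ee_rot: [0.0, 1.0, -0.006, -0.0]
ft_force: [-0.5, -4.0, 2.6]
opening: 0.346
```

```bash
python3 -c "
from mv import *
rel([.5526,-.2,-.0044],-.6)"
```

```text
t=15.07 tcp [554.8 -22.8  -4.3] toolx yaw -0.67 zaxis [-0.    -0.001 -1.   ] F [-0.5 -4.   2.6] op 0.346 | shift mm [-1.000e-01  1.772e+02  3.000e-01] turn tool z -0.07 (alt 179.93)
```

Request:
send_rows(increments="0.2 0 0.008 0 0; 0.2 0 0.02 0 0; 0.2 0 0.034 0 0; 0.2 0 0.048 0 0; 0.2 0 0.062 0 0; 0.2 0 0.076 0 0; 0.2 0 0.09 0 0; 0.2 0 0.104 0 0; 0.2 0 0.118 0 0; 0.2 0 0.13 0 0; 0.2 0 0.138 0 0; 0.2 0 0.14 0 0")

```text
clock: 16.58
tcp_pos: [0.5531, -0.1621, -0.0043]
ee_rot: [-0.0, 1.0, -0.005, -0.0]
ft_force: [0.4, 6.3, 3.4]
opening: 0.344
```

```bash
python3 - <<'E'
from mv import *
rel([.5526,-.215,-.0044],-.6)
p,d=robot.read_camera("scene")
cv2.imwrite("pics/Dc.png",cv2.resize(p[170:260,130:290,::-1],None,fx=5,fy=5,interpolation=cv2.INTER_CUBIC))
E
```

```text
t=16.57 tcp [ 553.1 -162.1   -4.3] toolx yaw -0.62 zaxis [-0.  0. -1.] F [0.4 6.3 3.4] op 0.344 | shift mm [ 0.  52.9  0.1] turn tool z -0.02 (alt 179.98)
```

View pics/Dc.png

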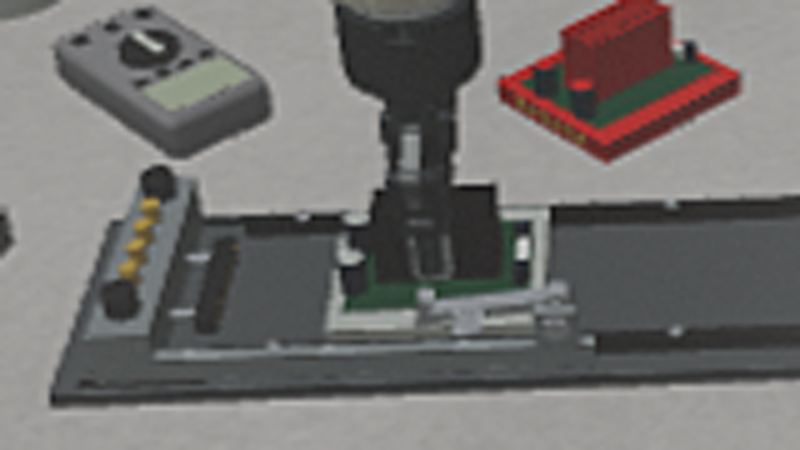

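Request:
send_rows(increments="0.2 0 0.008 0 0; 0.2 0 0.018 0 0; 0.2 0 0.028 0 0; 0.2 0 0.038 0 0; 0.2 0 0.046 0 0; 0.2 0 0.05 0 0; 0.2 0 0.05 0 0")

```text
clock: 17.5
tcp_pos: [0.5526, -0.2122, -0.0043]
ee_rot: [0.0, 1.0, -0.005, -0.0]
ft_force: [0.3, 0.1, 3.8]
opening: 0.342
```

Request:
send_rows(increments="0.2 0 0.002 0 0; 0.2 0 0.004 0 0; 0.2 0 0.004 0 0")

```text
clock: 17.88
tcp_pos: [0.5527, -0.2152, -0.0043]
ee_rot: [-0.0, 1.0, -0.005, -0.0]
ft_force: [0.2, 5.0, 5.5]
opening: 0.342
```

Request:
send_rows(increments="0.2 0 0.002 0 0; 0.2 0 0.004 0 0; 0.2 0 0.004 0 0")

```text
clock: 18.25
tcp_pos: [0.5527, -0.2192, -0.0043]
ee_rot: [-0.0, 1.0, -0.005, -0.0]
ft_force: [0.7, 4.8, 4.4]
opening: 0.343
```

Request:
send_rows(increments="0.2 0 0.001 0 0; 0.2 0 0.002 0 0; 0.2 0 0.002 0 0")

```text
clock: 18.62
tcp_pos: [0.5527, -0.221, -0.0043]
ee_rot: [-0.0, 1.0, -0.005, -0.0]
ft_force: [0.8, 5.4, 5.6]
opening: 0.343
```

Request:
send_rows(increments="0.2 0 0.001 0 0; 0.2 0 0.002 0 0; 0.2 0 0.002 0 0")

```text
clock: 19.0
tcp_pos: [0.5527, -0.223, -0.0043]
ee_rot: [-0.0, 1.0, -0.005, -0.0]
ft_force: [0.8, 5.1, 4.8]
opening: 0.345
```

Request:
send_rows(increments="0.2 0 0.001 0 0; 0.2 0 0.002 0 0; 0.2 0 0.002 0 0")

```text
clock: 19.38
tcp_pos: [0.5527, -0.2249, -0.0043]
ee_rot: [-0.0, 1.0, -0.005, -0.0]
ft_force: [0.3, 6.2, 4.5]
opening: 0.344
```

Request:
send_rows(increments="0.2 0 0.001 0 0; 0.2 0 0.002 0 0; 0.2 0 0.002 0 0")

```text
clock: 19.75
tcp_pos: [0.5527, -0.2264, -0.0043]
ee_rot: [-0.0, 1.0, -0.005, -0.0]
ft_force: [0.1, 8.4, 4.6]
opening: 0.344
```

Request:
send_rows(increments="0.2 0 0.001 0 0; 0.2 0 0.002 0 0; 0.2 0 0.002 0 0")

```text
clock: 20.12
tcp_pos: [0.5527, -0.2279, -0.0043]
ee_rot: [-0.001, 1.0, -0.004, -0.0]
ft_force: [-1.2, 10.2, 6.0]
opening: 0.34
```

```bash
python3 - <<'E'
from mv import *
rel([.5526,-.23,-.0044],-.6)
p,d=robot.read_camera("scene")
cv2.imwrite("pics/Ec.png",cv2.resize(p[180:250,130:250,::-1],None,fx=6,fy=6,interpolation=cv2.INTER_CUBIC))
E
```

```text
t=20.12 tcp [ 552.7 -227.9   -4.3] toolx yaw -0.51 zaxis [-0.     0.001 -1.   ] F [-1.2 10.2  6. ] op 0.340 | shift mm [-0.1  2.1  0.1] turn tool z 0.09 (alt -179.91)
```

View pics/Ec.png

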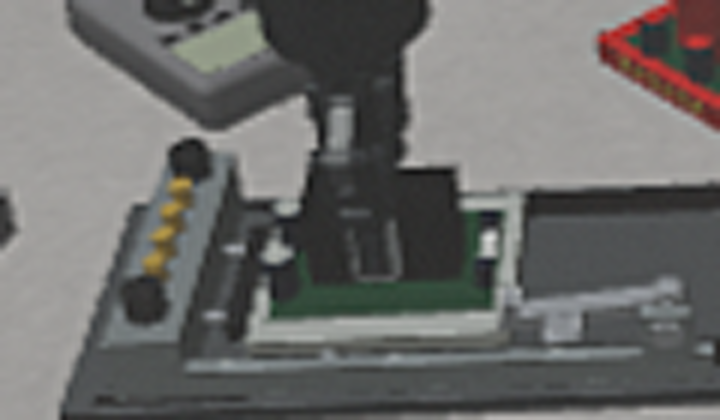

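Request:
send_rows(increments="0.2 0 0.001 0 0; 0.2 0 0.002 0 0; 0.2 0 0.003 0 0; 0.2 0 0.003 0 0")

```text
clock: 20.68
tcp_pos: [0.5527, -0.2301, -0.0042]
ee_rot: [-0.001, 1.0, -0.004, -0.0]
ft_force: [-1.3, 14.8, 8.8]
opening: 0.344
```

Request:
send_rows(increments="0.2 0 0.001 0 0; 0.2 0 0.0015 0 0; 0.2 0 0.0015 0 0")

```text
clock: 21.05
tcp_pos: [0.5527, -0.2311, -0.0042]
ee_rot: [-0.001, 1.0, -0.004, -0.0]
ft_force: [-2.4, 17.7, 10.1]
opening: 0.344
```

```bash
python3 - <<'E'
from mv import *
rel([.5526,-.23,-.0044],-.6)
p,d=robot.read_camera("scene")
cv2.imwrite("pics/Fc.png",cv2.resize(p[180:250,130:250,::-1],None,fx=6,fy=6,interpolation=cv2.INTER_CUBIC))
E
```

```text
t=21.05 tcp [ 552.7 -231.1   -4.2] toolx yaw -0.47 zaxis [-0.     0.003 -1.   ] F [-2.4 17.7 10.1] op 0.344 | shift mm [-0.1 -1.1  0.2] turn tool z 0.13 (alt -179.87)
```

View pics/Fc.png

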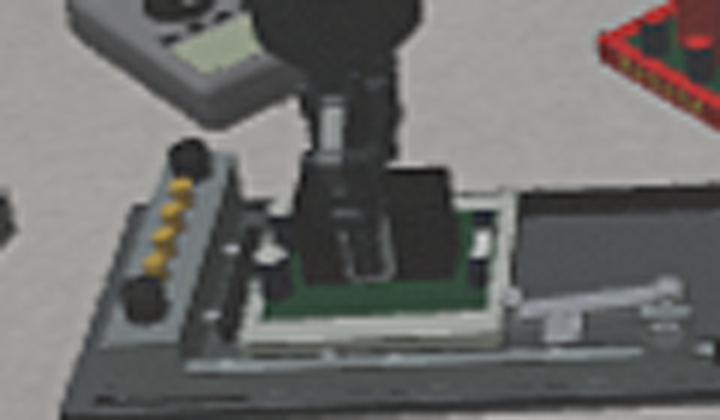

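Request:
send_rows(increments="0.2 0 0.001 -0.0003 0; 0.2 0 0.0015 -0.0005 0; 0.2 0 0.0015 -0.0005 0")

```text
clock: 21.48
tcp_pos: [0.5526, -0.2332, -0.0041]
ee_rot: [-0.001, 1.0, -0.004, -0.0]
ft_force: [1.3, 14.5, 2.0]
opening: 0.343
```

```bash
python3 - <<'E'
from mv import *
rel([.5526,-.23,-.0044],-.6)
p,d=robot.read_camera("scene")
cv2.imwrite("pics/Gc.png",cv2.resize(p[180:250,130:250,::-1],None,fx=6,fy=6,interpolation=cv2.INTER_CUBIC))
E
```

```text
t=21.48 tcp [ 552.6 -233.2   -4.1] toolx yaw -0.49 zaxis [-0.     0.002 -1.   ] F [ 1.3 14.5  2. ] op 0.343 | shift mm [-0.  -3.2  0.3] turn tool z 0.11 (alt -179.89)
```

View pics/Gc.png

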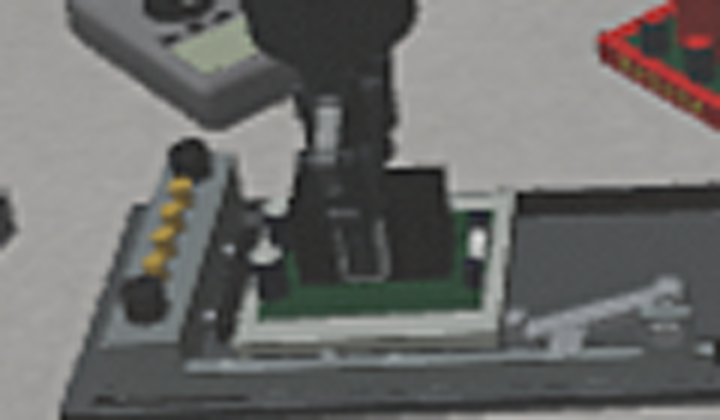

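Request:
send_rows(increments="0.2 0 -0.001 0 0; 0.2 0 -0.002 0 0; 0.2 0 -0.003 0 0; 0.2 0 -0.004 0 0; 0.2 0 -0.004 0 0")

```text
clock: 22.15
tcp_pos: [0.5526, -0.2304, -0.0042]
ee_rot: [-0.001, 1.0, -0.005, -0.0]
ft_force: [1.7, 7.6, -0.8]
opening: 0.343
```

```bash
python3 - <<'E'
from mv import *
rel([.5526,-.23,-.0044],-.6)
p,d=robot.read_camera("scene")
cv2.imwrite("pics/Hc.png",cv2.resize(p[180:250,130:250,::-1],None,fx=6,fy=6,interpolation=cv2.INTER_CUBIC))
E
```

```text
t=22.15 tcp [ 552.6 -230.4   -4.2] toolx yaw -0.53 zaxis [-0.     0.001 -1.   ] F [ 1.7  7.6 -0.8] op 0.343 | shift mm [ 0.  -0.4  0.2] turn tool z 0.07 (alt -179.93)
```

View pics/Hc.png

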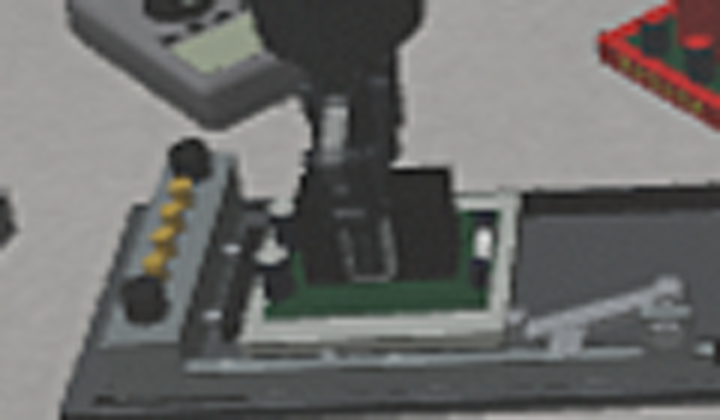

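Request:
send_rows(increments="0.45 0 0 0 0; 0.6 0 0 0 0; 0.6 0 0 0 0; 0.6 0 0 0 0; 0.6 0 0 -0.01 0; 0.6 0 0 -0.04 0; 0.6 0 0 -0.08 0; 0.6 0 0 -0.13 0; 0.6 0 0 -0.16 0; 0.6 0 0 -0.16 0")

```text
clock: 23.45
tcp_pos: [0.5538, -0.2316, 0.1591]
ee_rot: [0.001, 1.0, -0.005, 0.002]
ft_force: [0.1, 0.0, -1.3]
opening: 0.599
```

```bash
python3 - <<'E'
from mv import *
from grab import *
rel([.45,-.1,.15],-.6)
grab("I",2)
p=cv2.imread("pics/sceneI.png");cv2.imwrite("pics/Ic.png",cv2.resize(p[180:250,130:250],None,fx=6,fy=6,interpolation=cv2.INTER_CUBIC))
E
```

```text
t=23.45 tcp [ 553.8 -231.6  159.1] toolx yaw -0.56 zaxis [ 0.004 -0.002 -1.   ] F [ 0.1  0.  -1.3] op 0.599 | shift mm [-105.1 -130.6    8.4] turn tool z 0.04 (alt -179.96)grab.py:8: RuntimeWarning: All-NaN slice encountered
  np.save(f"/tmp/{c}{tag}d.npy",np.nan_to_num(np.nanmedian(ds,0)))
```

View pics/Ic.png

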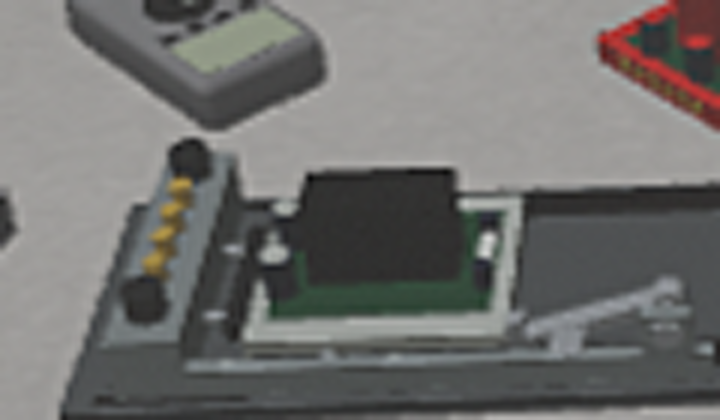

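View pics/topI.png

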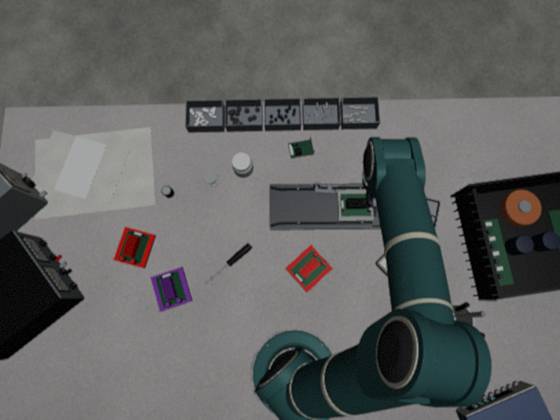

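Request:
send_rows(increments="0.6 0 -0.03 -0.03 0; 0.6 -0.02 -0.08 -0.05 0; 0.6 -0.04 -0.13 -0.05 0; 0.6 -0.05 -0.18 -0.05 0; 0.6 -0.06 -0.23 -0.05 0; 0.6 -0.07 -0.28 -0.05 0; 0.6 -0.08 -0.33 -0.05 0; 0.6 -0.08 -0.38 -0.05 0; 0.6 -0.08 -0.4 -0.05 0; 0.6 -0.08 -0.4 -0.05 0; 0.6 -0.08 -0.4 -0.05 0")

```text
clock: 25.02
tcp_pos: [0.4764, 0.1687, 0.2057]
ee_rot: [0.0, 1.0, -0.005, -0.001]
ft_force: [0.3, 0.1, 0.6]
opening: 0.599
```

```bash
python3 - <<'E'
from mv import *
from grab import *
grab("J",4)
rel([.45,-.1,.15],-.6)
e=np.array([-.0105,-1]);f=np.array([1,-.0105])
d=np.load("/tmp/topJd.npy");C=cloud("top",d);q=C[...,:2]-[.5526,-.146];u=q@e;v=q@f
for n,z0,z1,ur in(("sink",.062,.08,(.0,.14)),("tray",.021,.032,(-.03,.136))):
    m=(d>0)&(C[...,2]>z0)&(C[...,2]<z1)&(u>ur[0])&(u<ur[1])&(abs(v)<.053)
    m=cv2.morphologyEx(m.astype(np.uint8),cv2.MORPH_OPEN,np.ones((3,3)))>0
    print(n,m.sum(),u[m].min(),u[m].max(),u[m].mean(),v[m].min(),v[m].max(),np.median(C[m][:,2]))
a=cv2.imread("pics/topJ.png")[165:245,260:410];b=cv2.imread("pics/sceneJ.png")[180:250,130:280]
cv2.imwrite("pics/J.png",np.vstack([cv2.resize(a,None,fx=4,fy=4,interpolation=2),cv2.resize(b,None,fx=4,fy=4,interpolation=2)]))
E
```

```text
t=25.43 tcp [476.6 169.2 206.2] toolx yaw -0.59 zaxis [ 0. -0. -1.] F [-0.4 -0.3 -0.1] op 0.601 | shift mm [-23.9 269.5  56.2] turn tool z 0.01 (alt -179.99)
sink 32 0.04599042085924153 0.07129376437404483 0.05848159966219179 -0.014866916925040148 -0.003674272000120501 0.06982454761943852
tray 693 -0.02180696302138819 0.13535431022212796 0.0696139070998334 -0.05115604599966932 0.05293763189922124 0.025516821447957617
```

View pics/J.png

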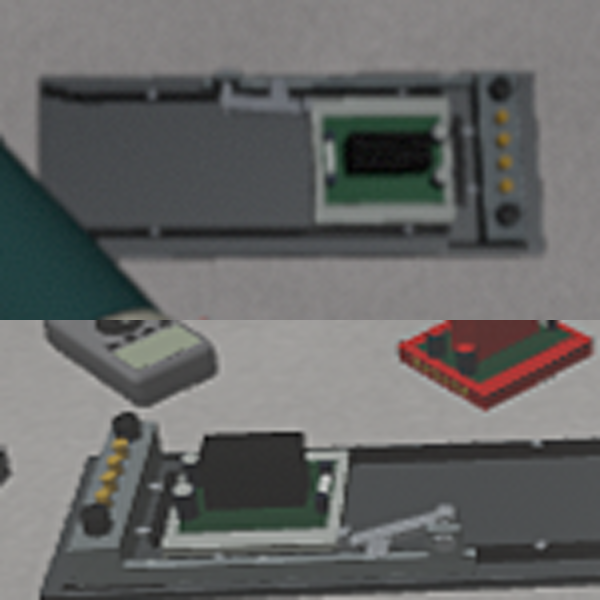

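```bash
python3 - <<'E'
from fit import *
e=np.array([-.0105,-1]);f=np.array([1,-.0105])
us=np.arange(-.0,.17,.002)
for t in"1J":
    g=cv2.imread(f"pics/top{t}.png").astype(float).sum(2);pr=[]
    for u in us:
        v=np.r_[np.arange(-.045,-.03,.003)] if 0 else np.arange(-.03,.03,.003)
        uv=proj("top",np.c_[np.array([.5526,-.146])+u*e+v[:,None]*f,np.full(len(v),.026)]);pr.append(map_coordinates(g,[uv[:,1],uv[:,0]],order=1).mean())
    print(t,[(round(u*1e3),int(x)) for u,x in zip(us,pr) if u<.03 or u>.11])
a,b=[cv2.imread(f"pics/scene{t}.png")[215:250,205:250] for t in"1J"]
cv2.imwrite("pics/catchcmp.png",np.hstack([cv2.resize(x,None,fx=8,fy=8,interpolation=2) for x in(a,b)]))
E
```

```text
1 [(0, 211), (2, 212), (4, 211), (6, 211), (8, 212), (10, 213), (12, 212), (14, 212), (16, 212), (18, 212), (20, 213), (22, 213), (24, 213), (26, 213), (28, 214), (112, 218), (114, 218), (116, 219), (118, 219), (120, 219), (122, 220), (124, 221), (126, 221), (128, 214), (130, 194), (132, 153), (134, 118), (136, 106), (138, 102), (140, 106), (142, 117), (144, 138), (146, 172), (148, 206), (150, 230), (152, 236), (154, 230), (156, 206), (158, 161), (160, 119), (162, 108), (164, 134), (166, 186), (168, 226)]
J [(0, 235), (2, 235), (4, 235), (6, 235), (8, 235), (10, 234), (12, 231), (14, 224), (16, 227), (18, 253), (20, 308), (22, 358), (24, 358), (26, 327), (28, 288), (112, 92), (114, 92), (116, 92), (118, 94), (120, 102), (122, 123), (124, 161), (126, 204), (128, 248), (130, 292), (132, 333), (134, 354), (136, 339), (138, 286), (140, 211), (142, 152), (144, 121), (146, 124), (148, 151), (150, 190), (152, 227), (154, 243), (156, 227), (158, 182), (160, 137), (162, 123), (164, 152), (166, 209), (168, 252)]
```

View pics/catchcmp.png

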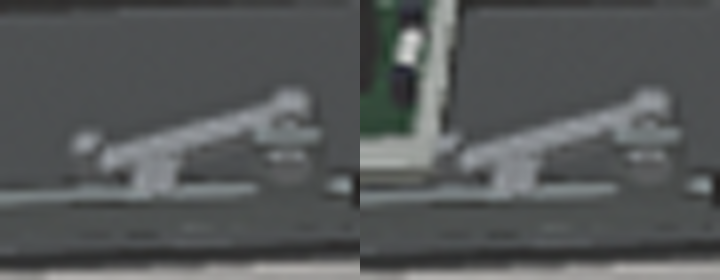

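```bash
python3 -c "
from station import robot
print(robot.finish_job())"
```

```text
the job is handed in; nothing more can be done
None
```

The module is latched in the dock and the job is handed in at about 25 s on the clock; `finish_job` reports no verdict. I gripped the black module by its heat sink, set it flat between the rails, and slid it under the catch. I pressed the contacts back about 9 mm by the arm's reading, until the catch dropped behind the module. I then eased back, opened the fingers partly and moved the arm away.

**Last checks, arm clear and reading almost no force:**
- **Catch:** it lies exactly where it hung before loading, with the module's rear edge against its nose.
- **Contacts:** the bar sits about 4 mm back from where it started. The wrist read at most 17.7 N along the slide, including about 5–7 N of bed drag, so the contacts themselves took roughly 12 N.
- **Module:** its top face is at the height expected for lying flat on the floor, in line with the rails.
- **Other things on the bench:** none looks moved in the pictures, but I only compared them by eye.

**What disagreed:**
- **Fingertip height:** in the pictures the fingertips were about 33 mm higher than the reported tool position and the given sizes implied. I went down in small guarded steps and gripped where the pads showed.
- **Camera offset:** the scene camera sat about 4 mm off the top camera along world x, so I relied on the top camera and on touch.
- **Set-down force:** there was a brief 32 N push against the dock floor, and I backed off at once.

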